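# Hang the block pail in the bin's forks and tip it out

## Robot

A 6-joint arm with a two-finger parallel gripper is mounted at the origin on the work surface. World frame = base frame: x ahead of the robot, y to its left, z up, the work surface at z = 0. Lengths are in mm, angles in rad, forces in N, time in s.
With the tool pointing down it reaches from about 275 to 1000 mm from the base axis. Payload 8.4 kg.
Tool frame: the origin (TCP) lies at the very end of the fingers, on their centre line; the grasp point (between the pads) lies 19 mm behind it (arm.hold_point_z is the distance from the TCP to the grasp point, in mm); z points along the fingers, y is the direction in which the jaws open and shut (so a half turn about z gives the same grasp; the last joint's range is limited). The gripper opens to 85 mm and grips with 20 to 120 N. Pads are 22 mm wide; open, the fingers measure 114 mm over their backs; the gripper's body (76 mm by 85 mm) begins 54 mm behind the grasp point. The pads swing forward as they close: fully open they stand 13 mm farther back than shut.
Start: joints at [-1.28, 0.353, 1.633, -0, 1.155, -0.002], TCP at [180.395, -598.403, 231.281] pointing down, gripper open.
Joint ranges: [-2.63, 2.63], [-0.92, 2.1], [0.06, 2.66], [-1.3, 4.44], [0, 2.69], [-3.02, 3.02]. Speed limits (rad/s): [2.22, 2.22, 2.79, 3.14, 3.14, 3.14].

## Interface

Orientations are given as a unit quaternion [x, y, z, w].
In Python, from workcell import arm, read_camera, get_calibration gives the robot as it stands. The module is installed in compiled form; this text tells all that it offers.
- The arm moves only by the tool carry_out, never from a script. Its argument "increments" is a list of rows, each a list of 6 numbers: the shift along the tool's x, y, z each as a share of 0.04 m, from -1 to 1, then the turn, a rotation vector about the tool's x, y, z each as a share of 30 degrees, from -1 to 1. A call has 1 to 5 rows; each row shifts and turns the pose as measured when the row begins, along the tool's axes as they then stand; what a row does not reach is not made up. A row lasts 1/8 s, in which the tool goes at most 62.5 mm and 10.7 degrees, less where a joint would pass 70% of its speed; a pose out of reach is approached as far as the arm can. A call with a number of a shift or a turn outside -1 to 1 is refused whole. A call with a gripper value outside its range is refused whole. "hand" is the finger opening in mm, from 0 to 85.4, set as the call begins (left out, the last holds). The fingers move at their own pace and stop on an object; "grip_force" is the grip in N (left out, the last holds). Time passes only in rows, so rows that do not move let the fingers close. It gives the time, the measured TCP pose, the force and the opening at its end, in the units of the state.
- arm.get_state(): the state, without advancing time (a new reading comes with each control period).
- read_camera(name): name is "scene" or "top"; returns (picture, depth): 384x512x3 uint8, red, green, blue; 384x512 float32, mm along the optical axis (not along the pixel's ray), 0 where there is no reading.
- get_calibration(name): a dict with "intrinsics" (3x3 intrinsics, pixels), "k1" (the pictures are not rectified: a ray, as slopes to the right and down, at radius r is drawn at 1 + k1 r^2 times it, then the intrinsics apply), "view" (4x4, takes a point from world to camera coordinates). Camera axes: x right, y up, looking along -z (the intrinsics and any distortion apply to the point x, -y, -z); pixel columns grow to the right and rows downward; lengths in mm; the calibration is good to about 2 mm. A picture is of the moment at which its call begins. get_calibration takes no time and is no camera call.
- arm.job_done(): hands the job in, once; it reports no verdict.
The state is a dict: "clock": time; "q": joint angles; "joint_velocities": joint speeds; "joint_efforts": joint torques, N m; "tool_pos": TCP position; "tcp_rot": TCP orientation; "contact_force": force on the tool from outside, world axes, zero at the start; "wrist_torque": the same for the moment, N m; "grip_width": finger opening in mm.
Only numpy, scipy, OpenCV 4.12 (cv2) and the standard library are available. Lean on these libraries where they do the work, as an engineer would, in place of code of your own. Each camera call takes 0.05 s, during which the arm holds its last target.

## Task

Lift the small pail that has the wooden cube in it by its bail handle, hang it by its two axle pins in the forked posts of the block bin, and let go. Then take it by the knob at its bottom rim and tip it right over, so that the cube falls out into the bin; swing it back and leave it hanging upright and still in the forks. Leave the other bucket where it stands and do not handle the cube itself.

Things in the scene. Friction and masses are not known exactly. Their poses are not given: they have to be found in the camera images.
- pail: Turquoise flared toy pail, 85 mm high, 88 mm across the mouth, 0.2 kg, upright on the bench with the cube in it. Origin on its axle line, 58 mm above the underside; z up through the mouth. Along its y axis two wooden axle pins, 8 mm thick, stick out to y = +-88 mm. Hung by them it turns freely about y and hangs upright; the cube slides out once it is turned 125 to 140 degrees.
- pail_grip (a point): Centre of the wooden grip of the pail's bail: a bar along the pail's y, 12 mm thick, 50 mm long, 90 mm above the pail's origin (63 mm above the rim). The steel-wire bail is stiff, does not fold and stands upright over the mouth, legs at y = +-48 mm.
- pail_knob (a point): Centre of the wooden ball knob, 22 mm diameter, on a thin 8 mm stem that runs out from the pail's bottom rim along its -x: at x = -100, y = 0, z = -45 mm from the pail's origin. When the pail is turned over, the knob comes out on top.
- cube: Natural wooden cube, 28 mm, 30 g, lying on the pail's inner floor. Origin at the centre of its underside as built.
- bin: Open plywood block bin fixed to the bench. Origin on the bench between its two forked posts; z up, x away from the robot (within 0.2 rad). Box x -80 to +140, y -74 to +74 mm, 50 mm high, walls 12 mm. Posts rise from the side walls at x = 0, y = +-68 mm, 12 mm thick, to 155 mm, with V notches open upward, 49 mm wide at the top.
- bin_seat (a point): Middle of the seat line, 135 mm above the bin's origin: where the pail's origin comes to rest, pins along the bin's y (up to 10 mm off the middle in y does no harm). Knob towards the robot (-x of the bin): then the larger part of the box lies under the tipped mouth.
- bucket: The other turquoise bucket, a bystander: 105 mm high, 104 mm across, empty, wire bail folded down, no pins, no knob. Origin at the centre of its underside. It and the pail may stand in either of two places.
Mind the look-alikes: they are no part of the job. Leave any grey look-alike of the cube alone. What is shaped like the pail but purple is not meant.

How it is judged (in metres and radians):
On the way, in this order (a step that is already met when the one before it is completed fails the run):
1. the pail hangs by both pins in the forks, let go of (x of pail in the frame of bin between -0.015 and 0.015 m and y of pail in the frame of bin between -0.02 and 0.02 m and z of pail in the frame of bin between 0.125 and 0.145 m and angle between the y axis of pail and the y axis of bin, either way round below 0.17 rad and angle between pail's own z axis and vertical below 0.5 rad and contact force between the fingers and pail below 0.1 N), for 0.2 s.
2. the pail is tipped past level while it hangs in the forks (x of pail in the frame of bin between -0.02 and 0.02 m and z of pail in the frame of bin between 0.12 and 0.155 m and angle between pail's own z axis and vertical above 1.7 rad), for 0.2 s.
At the end, for the whole second after the job is handed in: The cube lies at rest inside the bin; the pail hangs by both pins in the forks (axle within 15 mm of the seat line along x, 20 mm of the middle along y, 10 mm in height, 10 degrees in direction), upright within 28 degrees and still (turning slower than 0.6 rad/s) (x of cube in the frame of bin between -0.08 and 0.14 m and y of cube in the frame of bin between -0.074 and 0.074 m and z of cube in the frame of bin below 0.045 m and linear speed of cube below 0.05 m/s and x of pail in the frame of bin between -0.015 and 0.015 m and y of pail in the frame of bin between -0.02 and 0.02 m and z of pail in the frame of bin between 0.125 and 0.145 m and angle between the y axis of pail and the y axis of bin, either way round below 0.17 rad and angle between pail's own z axis and vertical below 0.5 rad and angular speed of pail below 0.6 rad/s); the robot touches nothing.
It fails at once if the other bucket is moved more than 40 mm (distance of bucket from where it was at the start of the episode above 0.04 m).
It fails at once if the cube is pinched or pushed by the fingers (contact force between the fingers and cube above 0.5 N).
It also fails if it takes over 64 s, if anything falls off the work surface, if the arm or the gripper's body presses on something with over 40 N, if the wrist force passes 120 N, or if a joint passes its speed limit or range.

## Working session

There is one attempt and no reset: what is moved stays moved. The work goes in short steps, Python scripts to look and compute and a tool call to move; the robot and the scene stay as the last step left them, time stands still between calls to the robot, and variables do not carry over. Pictures are saved under pics/ and viewed, and the job is handed in when it is done.

Besides the shell and the picture viewer there is one more tool, called as name(argument=value, ...) on one line, values as JSON. carry_out: Moves the arm, as the interface text tells. Its arguments: {"type":"object","properties":{"increments":{"type":"array","items":{"type":"array","items":{"type":"number","minimum":-1,"maximum":1}}},"hand":{"type":"number"},"grip_force":{"type":"number"}},"required":["increments"]}

```bash
mkdir -p pics; python3 - <<'E'
from workcell import arm, read_camera, get_calibration
import cv2, numpy as np
s=arm.get_state(); print({k:np.round(v,3).tolist() for k,v in s.items()}, arm.hold_point_z)
for n in ("scene","top"):
    p,d=read_camera(n); c=get_calibration(n); print(n,c)
    np.save(f"pics/{n}0.npy",p); np.save(f"pics/{n}0d.npy",d)
    cv2.imwrite(f"pics/{n}0.png",cv2.resize(p[:,:,::-1],(800,600)))
E
```

```text
{'clock': 0.0, 'q': [-1.28, 0.354, 1.634, 0.0, 1.155, -0.002], 'joint_velocities': [0.001, -0.0, -0.0, 0.0, 0.0, -0.003], 'joint_efforts': [-0.001, -60.526, -34.207, -0.0, 0.009, -0.0], 'tool_pos': [180.257, -597.938, 230.54], 'tcp_rot': [0.989, 0.146, -0.0, -0.001], 'contact_force': [-0.494, 0.576, 0.494], 'wrist_torque': [-0.046, 0.013, -0.004], 'grip_width': 85.27} 18.700000000000003
scene {'intrinsics': array([[399.00048559,   0.        , 253.62560698],
       [  0.        , 399.00048559, 191.74679624],
       [  0.        ,   0.        ,   1.        ]]), 'k1': 0.013807817795586352, 'view': array([[ 1.49718268e-01,  9.88600630e-01,  1.59133321e-02,
        -1.36057031e+02],
       [-7.21231788e-01,  9.81891066e-02,  6.85699357e-01,
         2.31588104e+02],
       [ 6.76320300e-01, -1.14138921e-01,  7.27710903e-01,
        -1.19502559e+03],
       [ 0.00000000e+00,  0.00000000e+00,  0.00000000e+00,
         1.00000000e+00]])}
top {'intrinsics': array([[431.31332051,   0.        , 254.10824406],
       [  0.        , 431.31332051, 188.85656977],
       [  0.        ,   0.        ,   1.        ]]), 'k1': 0.02786767460199147, 'view': array([[ 1.23871964e-02, -9.99917714e-01,  3.33500150e-03,
         5.12151613e+01],
       [ 9.97727358e-01,  1.25808420e-02,  6.61954767e-02,
        -4.55095038e+02],
       [-6.62319868e-02,  2.50744586e-03,  9.97801101e-01,
        -1.12041361e+03],
       [ 0.00000000e+00,  0.00000000e+00,  0.00000000e+00,
         1.00000000e+00]])}
```

View pics/scene0.png

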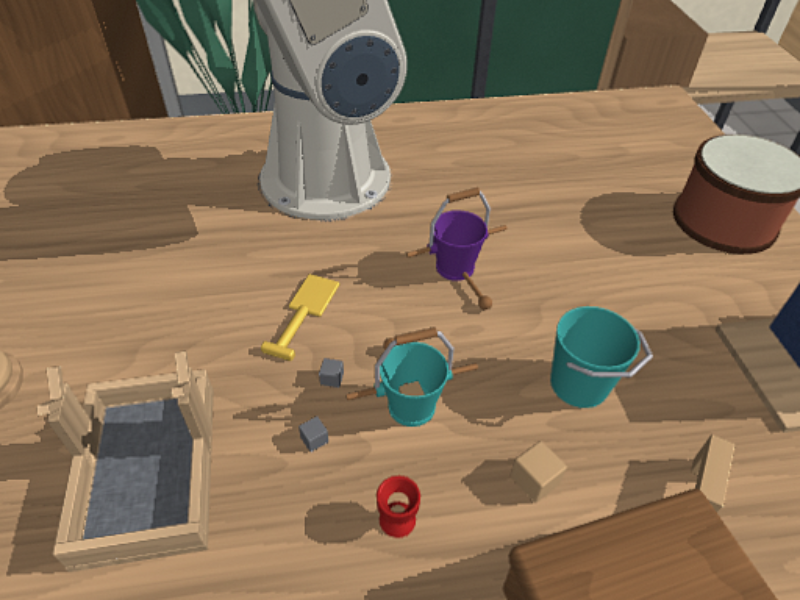

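View pics/top0.png

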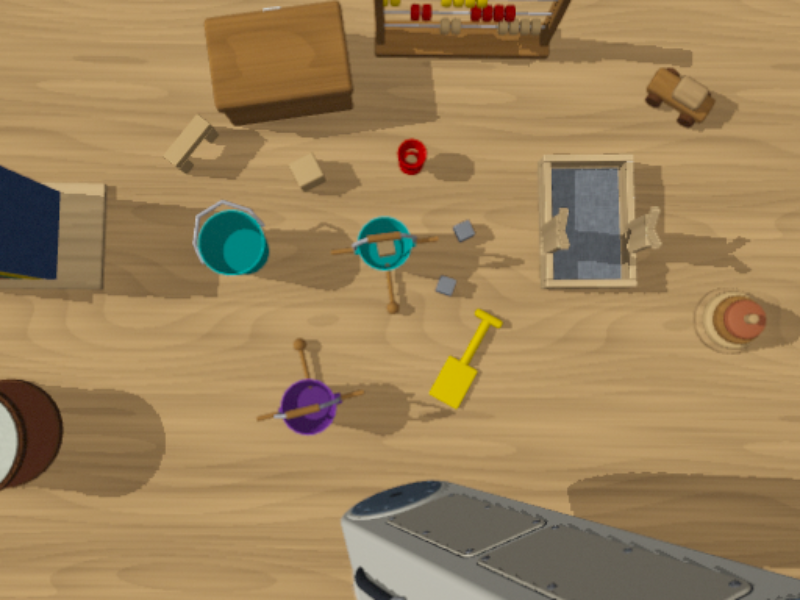

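The pail, with the cube inside, is at about (385,243) in the top view. Its knob points at the robot, at (392,308). The bin's posts are at (556,230) and (645,230). The other bucket is at (232,242), and the purple decoy is at (308,406).

```bash
cat > h.py <<'E'
from workcell import arm, read_camera, get_calibration
import cv2, numpy as np
def cloud(n,d):
    c=get_calibration(n); h,w=d.shape
    u,v=np.meshgrid(np.arange(w),np.arange(h))
    p=cv2.undistortPoints(np.stack([u,v],-1).reshape(-1,1,2).astype(np.float64),c['intrinsics'],np.array([c['k1'],0,0,0.])).reshape(h,w,2)
    X=np.stack([p[...,0]*d,-p[...,1]*d,-d],-1)
    V=c['view']; return (X-V[:3,3])@V[:3,:3]
def proj(n,P):
    c=get_calibration(n);V=c['view'];q=np.atleast_2d(P)@V[:3,:3].T+V[:3,3]
    s=np.stack([q[:,0]/-q[:,2],-q[:,1]/-q[:,2]],-1);r2=(s**2).sum(1,keepdims=True)
    s=s*(1+c['k1']*r2);K=c['intrinsics'];return np.stack([s[:,0]*K[0,0]+K[0,2],s[:,1]*K[1,1]+K[1,2]],-1)
E
python3 - <<'E'
from h import *
C={};H={}
for n in("top","scene"):
    p=np.load(f"pics/{n}0.npy");d=np.load(f"pics/{n}0d.npy");W=cloud(n,d);W[d==0]=np.nan
    C[n]=W;H[n]=cv2.cvtColor(p,cv2.COLOR_RGB2HSV)
    print(n,"table z",np.nanmedian(W[300:320,100:300,2]) if n=="top" else np.nanmedian(W[150:190,20:100,2]))
for n in C:
    W=C[n];h=H[n]
    teal=(h[...,0]>82)&(h[...,0]<97)&(h[...,1]>120)
    k,l,st,ce=cv2.connectedComponentsWithStats(teal.astype(np.uint8))
    for i in range(1,k):
        if st[i,4]>100:
            P=W[l==i]; rim=P[P[:,2]>P[:,2].max()-6]; 
            print(n,"teal",st[i],ce[i],"zmax",np.nanmax(P[:,2]),"rim mid",(rim.min(0)+rim.max(0))/2, "ext",np.ptp(rim,axis=0))
    # pail region parts
    reg=(np.abs(W[...,0]-430)<250)
    brown=(h[...,0]<20)&(h[...,1]>130)&(W[...,2]>20)&(W[...,2]<170)
    k,l,st,ce=cv2.connectedComponentsWithStats(brown.astype(np.uint8))
    for i in range(1,k):
        if st[i,4]>8 and st[i,4]<900:
            P=W[l==i]; m=P.mean(0)
            print(n,"brown",st[i],P.min(0).round(),P.max(0).round(),np.median(P,0).round())
E
```

```text
top table z -0.15161472175018081
scene table z 1.1777131658359303Traceback (most recent call last):
  File "<stdin>", line 14, in <module>
    return umr_minimum(a, axis, None, out, keepdims, initial, where)
ValueError: zero-size array to reduction operation minimum which has no identity
```

```bash
python3 - <<'E'
import numpy as np,cv2
p=np.load("pics/top0.npy")[:,:,::-1]
a=cv2.resize(p[130:206,205:290],None,fx=6,fy=6,interpolation=cv2.INTER_NEAREST)
b=cv2.resize(p[90:190,335:435],None,fx=4.5,fy=4.5,interpolation=cv2.INTER_NEAREST)
cv2.imwrite("pics/za.png",a);cv2.imwrite("pics/zb.png",b)
E
```

```text
(no output)
```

View pics/za.png

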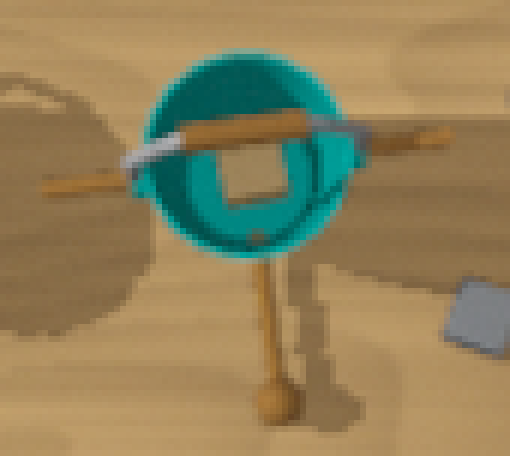

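View pics/zb.png

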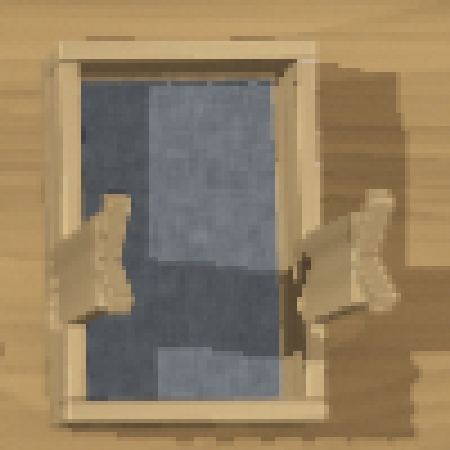

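The zooms show the pin tips, grip ends and knob clearly, and the bin's four fork prongs and box corners too. Next I'll cast rays onto planes at the known heights.

```bash
cat >> h.py <<'E'
def ray(n,px,z):
    c=get_calibration(n)
    p=cv2.undistortPoints(np.array([[px]],float),c['intrinsics'],np.array([c['k1'],0,0,0.])).ravel()
    V=c['view'];R=V[:3,:3];o=-R.T@V[:3,3];d=R.T@np.array([p[0],-p[1],-1]);return o+d*(z-o[2])/d[2]
E
python3 - <<'E'
from h import *
A=lambda x,y:(205+(x-3)/6+.0,130+(y-3)/6)
B=lambda x,y:(335+(x-2.2)/4.5,90+(y-2.2)/4.5)
r=lambda p,z:ray("top",p,z).round(1)
for nm,x,y,z in [("gripL",180,140,150),("gripR",310,120,150),("pinL",42,188,58),("pinR",450,137,58),("knob",278,402,13)]:print(nm,r(A(x,y),z))
for nm,x,y,z in [("TL",58,42,50),("TR",316,42,50),("BL",68,418,50),("BR",328,416,50),("LF",118,197,155),("LB",120,306,155),("RF",378,193,155),("RB",388,303,155)]:print(nm,r(B(x,y),z))
W=cloud("top",np.load("pics/top0d.npy"));H=W[90:190,335:435]
m=(H[...,2]>147)&(H[...,2]<162);P=H[m];print(len(P))
for s in(P[P[:,1]>P[:,1].mean()],P[P[:,1]<P[:,1].mean()]):print(s.min(0).round(1),s.max(0).round(1),s.mean(0).round(1))
m=(H[...,2]>45)&(H[...,2]<54);P=H[m];print("wall",cv2.minAreaRect(P[:,:2].astype(np.float32)))
G=W[130:206,205:290];m=(G[...,2]>142)&(G[...,2]<160);P=G[m];print("grip",len(P),P.mean(0),cv2.minAreaRect(P[:,:2].astype(np.float32)))
W=cloud("scene",np.load("pics/scene0d.npy"));m=(W[...,2]>142)&(W[...,2]<165)&(np.abs(W[...,0]-540)<60)&(np.abs(W[...,1]-60)<90);P=W[m];print("grip scene",len(P),P.mean(0),cv2.minAreaRect(P[:,:2].astype(np.float32)))
m=(W[...,2]>147)&(W[...,2]<162)&(np.abs(W[...,0]-560)<90)&(np.abs(W[...,1]+340)<140);P=W[m];print(len(P))
for s in(P[P[:,1]>P[:,1].mean()],P[P[:,1]<P[:,1].mean()]):print(s.min(0).round(1),s.max(0).round(1),s.mean(0).round(1))
E
```

```text
gripL [529. 104. 150.]
gripR [537.5  53.6 150. ]
pinL [521.6 166.2  58. ]
pinR [545.6  -6.5  58. ]
knob [434.3  65.3  13. ]
TL [ 688.1 -181.    50. ]
TR [ 689.5 -328.4   50. ]
BL [ 471.7 -186.5   50. ]
BR [ 474.6 -333.3   50. ]
LF [ 577.7 -188.9  155. ]
LB [ 521.  -189.8  155. ]
RF [ 581.2 -322.5  155. ]
RB [ 524.1 -327.   155. ]
116
[ 520.4 -197.4  147. ] [ 579.7 -184.1  155.7] [ 549.4 -190.5  150.5]
[ 521.8 -331.8  147. ] [ 583.7 -319.   154.2] [ 553.7 -324.8  149.8]
wall ((581.3336791992188, -257.2928771972656), (219.0763702392578, 147.55667114257812), 1.3203339576721191)
grip 125 [533.10632307  78.56907072 151.48323916] ((533.717041015625, 78.4656982421875), (11.922903060913086, 63.91379928588867), 8.039742469787598)
grip scene 202 [534.42860315  75.86813479 151.6714124 ] ((532.9854125976562, 76.7633285522461), (13.046327590942383, 64.47659301757812), 6.007949352264404)
118
[ 520.7 -327.   147.1] [ 582.7 -320.2  155.4] [ 554.  -324.   150.7]
[ 519.8 -334.6  147. ] [ 584.6 -327.1  156.4] [ 552.2 -330.2  151.2]
```

```bash
cat > plan.py <<'E'
from h import *
from scipy.spatial.transform import Rotation as R
def down(phi):  # tool y at angle phi in world, z down
    return R.from_matrix(np.array([[np.cos(phi+np.pi/2),np.cos(phi),0],[np.sin(phi+np.pi/2),np.sin(phi),0],[0,0,-1]]))
def plan(target,phi,n=5,step=36.,show=True):
    s=arm.get_state();p=np.array(s['tool_pos']);q=R.from_quat(s['tcp_rot']);T=down(phi);out=[]
    target=np.array(target,float)
    k=max(1,int(np.ceil(np.linalg.norm(target-p)/step)))
    for i in range(min(n,k if np.linalg.norm((q.inv()*T).as_rotvec())<.18*k else n)):
        d=target-p;L=np.linalg.norm(d);dd=d*min(1,step/max(L,1e-9))
        w=(q.inv()*T).as_rotvec();a=np.linalg.norm(w);w=w*min(1,.17/max(a,1e-9))
        out.append(np.r_[q.inv().apply(dd)/40,w/np.radians(30)].round(2).tolist())
        p=p+dd;q=q*R.from_rotvec(w)
    y=q.as_matrix()[:,1]
    print("t",s['clock'],"pos",np.round(s['tool_pos'],1),"F",np.round(s['contact_force'],1),"w",round(s['grip_width'],1),"phi",np.degrees(np.arctan2(*R.from_quat(s['tcp_rot']).as_matrix()[[1,0],1])).round(1),"left",np.round(target-s['tool_pos'],1),"rows needed",k)
    print(str(out).replace(" ",""))
E
python3 -c "
from plan import *
plan([533.3,78.7,220],.138)"
```

```text
t 0.1 pos [ 180.3 -598.   230.6] F [ 0.  -0.6  0.1] w 85.2 phi -73.2 left [353.  676.7 -10.6] rows needed 22
[[0.63,-0.64,0.01,-0.0,-0.0,-0.32],[0.73,-0.53,0.01,-0.0,-0.0,-0.32],[0.81,-0.4,0.01,-0.0,-0.0,-0.32],[0.86,-0.25,0.01,-0.0,-0.0,-0.32],[0.89,-0.11,0.01,-0.0,-0.0,-0.32]]
```

carry_out(increments=[[0.63, -0.64, 0.01, 0, 0, -0.32], [0.73, -0.53, 0.01, 0, 0, -0.32], [0.81, -0.4, 0.01, 0, 0, -0.32], [0.86, -0.25, 0.01, 0, 0, -0.32], [0.89, -0.11, 0.01, 0, 0, -0.32]], hand=60, grip_force=60)

```text
clock: 0.72
tool_pos: [263.4, -434.6, 226.6]
tcp_rot: [0.838, 0.545, 0.0, -0.002]
contact_force: [0.4, -0.2, 0.2]
grip_width: 60.2
```

```bash
python3 -c "
from plan import *
plan([533.3,78.7,220],.138)"
```

```text
t 0.725 pos [ 263.4 -434.6  226.6] F [ 0.4 -0.2  0.2] w 60.2 phi -23.9 left [269.9 513.3  -6.6] rows needed 17
[[0.9,0.06,0.01,-0.0,-0.0,-0.32],[0.87,0.21,0.01,-0.0,-0.0,-0.32],[0.83,0.36,0.01,-0.0,-0.0,-0.32],[0.75,0.49,0.01,-0.0,-0.0,-0.09],[0.73,0.52,0.01,0.0,0.0,0.0]]
```

carry_out(increments=[[0.9, 0.06, 0.01, 0, 0, -0.32], [0.87, 0.21, 0.01, 0, 0, -0.32], [0.83, 0.36, 0.01, 0, 0, -0.32], [0.75, 0.49, 0.01, 0, 0, -0.09], [0.73, 0.52, 0.01, 0, 0, 0]])

```text
clock: 1.35
tool_pos: [347.5, -268.7, 224.2]
tcp_rot: [0.651, 0.759, 0.001, -0.003]
contact_force: [0.7, -0.2, 1.0]
grip_width: 59.8
```

```bash
python3 -c "
from plan import *
plan([533.3,78.7,220],.138)"
```

```text
t 1.35 pos [ 347.5 -268.7  224.2] F [ 0.7 -0.2  1. ] w 59.8 phi 8.7 left [185.8 347.4  -4.2] rows needed 11
[[0.72,0.54,0.01,-0.0,-0.01,0.03],[0.73,0.53,0.01,-0.0,0.0,0.0],[0.73,0.53,0.01,-0.0,-0.0,0.0],[0.73,0.53,0.01,0.0,0.0,0.0],[0.73,0.53,0.01,-0.0,-0.0,0.0]]
```

carry_out(increments=[[0.72, 0.54, 0.01, 0, -0.01, 0.03], [0.73, 0.53, 0.01, 0, 0, 0], [0.73, 0.53, 0.01, 0, 0, 0], [0.73, 0.53, 0.01, 0, 0, 0], [0.73, 0.53, 0.01, 0, 0, 0]])

```text
clock: 1.98
tool_pos: [433.9, -103.8, 221.5]
tcp_rot: [0.657, 0.754, -0.001, -0.001]
contact_force: [-0.6, -0.7, -0.5]
grip_width: 59.7
```

carry_out(increments=[[0.73, 0.53, 0.01, 0, 0, 0], [0.73, 0.53, 0.01, 0, 0, 0], [0.73, 0.53, 0.01, 0, 0, 0], [0.73, 0.53, 0.01, 0, 0, 0], [0.5, 0.4, 0.01, 0, 0, 0]])

```text
clock: 2.6
tool_pos: [516.6, 51.7, 218.2]
tcp_rot: [0.657, 0.754, -0.001, -0.002]
contact_force: [0.8, -0.7, -0.2]
grip_width: 59.8
```

```bash
python3 -c "
from plan import *
plan([533.3,78.7,180],.138)"
```

```text
t 2.6 pos [516.6  51.7 218.2] F [ 0.8 -0.7 -0.2] w 59.8 phi 7.9 left [ 16.7  27.  -38.2] rows needed 2
[[0.44,0.37,0.69,-0.01,-0.0,-0.0],[0.17,0.14,0.26,0.0,0.0,0.0]]
```

carry_out(increments=[[0.44, 0.37, 0.5, -0.01, 0, 0], [0.17, 0.14, 0.3, 0, 0, 0], [0, 0, 0, 0, 0, 0]])

```text
clock: 2.98
tool_pos: [533.9, 80.6, 184.7]
tcp_rot: [0.656, 0.755, 0.0, -0.0]
contact_force: [0.0, -0.3, 0.4]
grip_width: 60.2
```

```bash
python3 -c "
from plan import *
plan([533.3,78.7,129],.138)
for n in('scene','top'):
    p,d=read_camera(n);cv2.imwrite(f'pics/{n}1.png',cv2.resize(p[120:280,170:370] if n=='scene' else p[90:220,170:340],None,fx=4,fy=4)[:,:,::-1])"
```

```text
t 2.975 pos [533.9  80.6 184.7] F [ 0.  -0.3  0.4] w 60.2 phi 8.0 left [ -0.6  -1.9 -55.7] rows needed 2
[[-0.03,-0.01,0.9,-0.0,-0.0,0.0],[-0.02,-0.01,0.49,-0.0,-0.0,0.0]]
```

View pics/scene1.png

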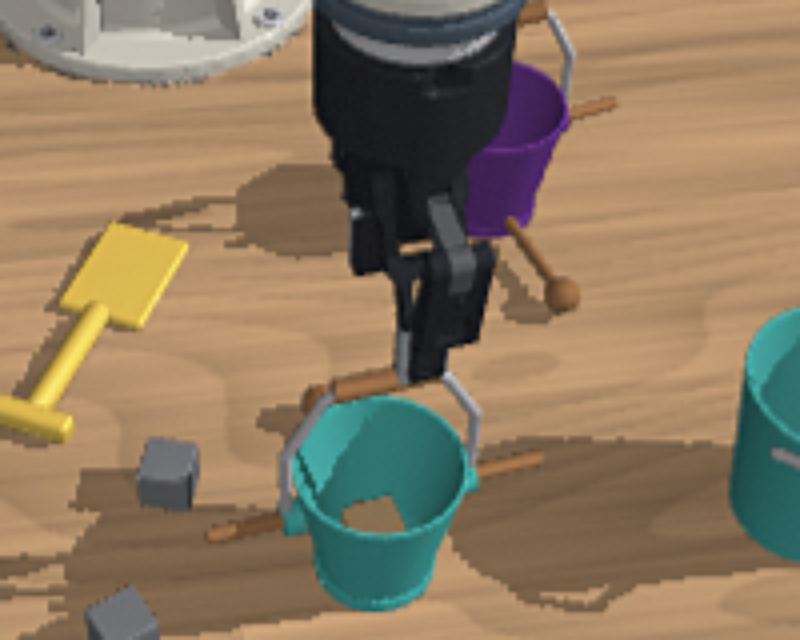

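The open fingers sit over the bail grip, which is at about (390,385) in this crop. Going down.

carry_out(increments=[[-0.03, -0.01, 0.8, 0, 0, 0], [-0.02, -0.01, 0.5, 0, 0, 0], [0, 0, 0.1, 0, 0, 0]])

```text
clock: 3.45
tool_pos: [534.7, 76.0, 131.3]
tcp_rot: [0.657, 0.754, 0.002, 0.002]
contact_force: [-0.2, -0.1, 1.6]
grip_width: 60.1
```

carry_out(increments=[[0, 0, 0, 0, 0, 0], [0, 0, 0, 0, 0, 0], [0, 0, 0, 0, 0, 0], [0, 0, 0, 0, 0, 0]], hand=0)

```text
clock: 3.95
tool_pos: [535.8, 75.4, 134.0]
tcp_rot: [0.657, 0.753, 0.003, 0.003]
contact_force: [-0.5, -1.1, -3.7]
grip_width: 9.5
```

carry_out(increments=[[0, 0, -0.2, 0, 0, 0], [0, 0, -0.4, 0, 0, 0], [0, 0, -0.4, 0, 0, 0], [0, 0, 0, 0, 0, 0]])

```text
clock: 4.45
tool_pos: [535.8, 75.5, 177.7]
tcp_rot: [0.657, 0.754, 0.004, 0.003]
contact_force: [0.0, 0.1, -2.1]
grip_width: 9.6
```

```bash
python3 -c "
from plan import *
plan([533.3,78.7,245],.138,step=25)
for n in('scene','top'):
    p,d=read_camera(n);cv2.imwrite(f'pics/{n}2.png',cv2.resize(p[120:280,170:370] if n=='scene' else p[90:220,170:340],None,fx=4,fy=4)[:,:,::-1])"
```

```text
t 4.45 pos [535.8  75.5 177.7] F [ 0.   0.1 -2.1] w 9.6 phi 7.8 left [-2.5  3.2 67.3] rows needed 3
[[0.03,-0.01,-0.62,0.02,0.0,-0.0],[0.03,-0.02,-0.62,-0.0,0.0,-0.0],[0.02,-0.01,-0.44,0.0,0.0,-0.0]]
```

View pics/scene2.png

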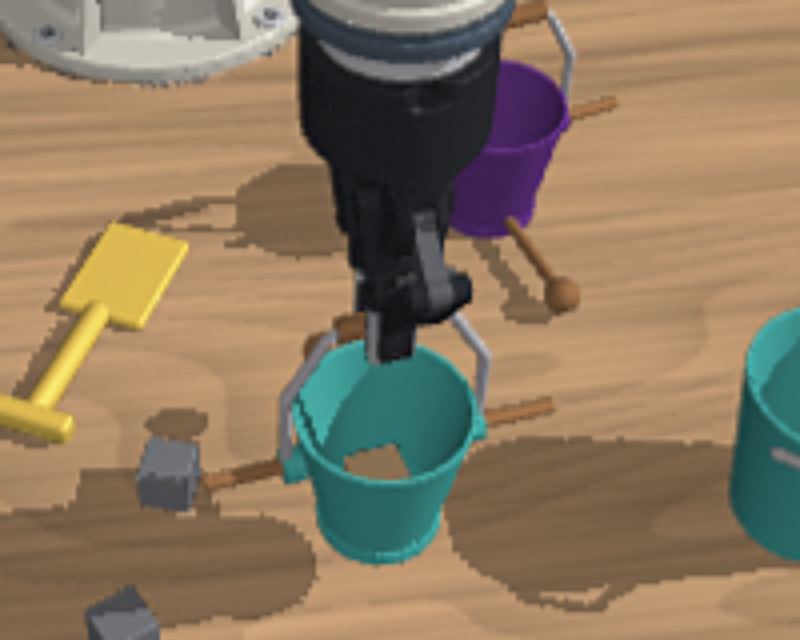

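The pail hangs level from the gripper with the cube inside, and the wrist load is about 2.1 N. I'll carry it high enough for the underside to clear the 155 mm posts.

carry_out(increments=[[0, 0, -0.5, 0, 0, 0], [0, 0, -0.7, 0, 0, 0], [0, 0, -0.7, 0, 0, 0], [0, 0, -0.7, 0, 0, 0], [0, 0, -0.7, 0, 0, 0]])

```text
clock: 5.18
tool_pos: [530.6, 74.8, 306.3]
tcp_rot: [0.657, 0.754, -0.001, -0.001]
contact_force: [0.2, 0.1, -2.7]
grip_width: 9.9
```

```bash
python3 -c "
from plan import *
plan([551.5,-258,325],.025,step=25)"
```

```text
t 5.175 pos [530.6  74.8 306.3] F [ 0.2  0.1 -2.7] w 9.9 phi 7.8 left [  20.9 -332.8   18.7] rows needed 14
[[-0.62,-0.05,-0.03,-0.01,0.0,0.21],[-0.62,0.02,-0.03,-0.0,0.0,0.0],[-0.62,0.02,-0.03,-0.0,-0.0,0.0],[-0.62,0.02,-0.03,0.0,0.0,0.0],[-0.62,0.02,-0.03,-0.0,-0.0,0.0]]
```

carry_out(increments=[[-0.2, -0.03, -0.1, 0, 0, 0.05], [-0.4, -0.02, -0.1, 0, 0, 0.05], [-0.6, 0, -0.05, 0, 0, 0.05], [-0.6, 0.02, -0.05, 0, 0, 0.05], [-0.6, 0.02, -0.03, 0, 0, 0.01]])

```text
clock: 5.8
tool_pos: [535.3, -26.2, 315.5]
tcp_rot: [0.7, 0.714, -0.004, -0.003]
contact_force: [0.8, -0.1, -1.5]
grip_width: 9.9
```

carry_out(increments=[[-0.6, 0.03, -0.03, 0, 0, 0], [-0.6, 0.03, -0.03, 0, 0, 0], [-0.6, 0.03, -0.03, 0, 0, 0], [-0.6, 0.03, 0, 0, 0, 0], [-0.6, 0.03, 0, 0, 0, 0]])

```text
clock: 6.42
tool_pos: [538.7, -155.4, 311.4]
tcp_rot: [0.703, 0.711, -0.007, -0.007]
contact_force: [-0.0, -0.6, -2.8]
grip_width: 9.9
```

```bash
python3 -c "
from plan import *
plan([551.5,-258,325],.025,step=25)"
```

```text
t 6.425 pos [ 538.7 -155.4  311.4] F [-0.  -0.6 -2.8] w 9.9 phi 0.6 left [  12.8 -102.6   13.6] rows needed 5
[[-0.62,0.07,-0.08,-0.04,0.0,-0.03],[-0.62,0.06,-0.08,0.0,0.0,-0.0],[-0.62,0.06,-0.08,-0.0,-0.0,-0.0],[-0.62,0.06,-0.08,-0.0,-0.0,-0.0],[-0.11,0.01,-0.01,0.0,-0.0,-0.0]]
```

carry_out(increments=[[-0.6, 0.07, -0.1, -0.04, 0, -0.03], [-0.6, 0.06, -0.1, 0, 0, 0], [-0.6, 0.06, -0.08, 0, 0, 0], [-0.5, 0.06, -0.08, 0, 0, 0], [-0.25, 0.02, 0, 0, 0, 0]])

```text
clock: 7.05
tool_pos: [546.8, -265.8, 318.2]
tcp_rot: [0.701, 0.713, -0.002, -0.004]
contact_force: [-0.5, 0.4, -3.0]
grip_width: 9.8
```

carry_out(increments=[[0, 0, 0, 0, 0, 0], [0, 0, 0, 0, 0, 0], [0, 0, 0, 0, 0, 0]])

```text
clock: 7.42
tool_pos: [546.2, -265.1, 317.1]
tcp_rot: [0.701, 0.713, -0.003, -0.006]
contact_force: [-0.4, 0.7, -1.9]
grip_width: 9.6
```

```bash
python3 -c "
from plan import *
plan([551.5,-258,325],.025,step=25)
for n in('scene','top'):
    p,d=read_camera(n);np.save(f'pics/{n}3.npy',p);np.save(f'pics/{n}3d.npy',d)
    c=p[130:384,0:260] if n=='scene' else p[70:240,300:470]
    cv2.imwrite(f'pics/{n}3.png',cv2.resize(c,None,fx=3,fy=3)[:600,:,::-1])"
```

```text
t 7.425 pos [ 546.2 -265.1  317.1] F [-0.4  0.7 -1.9] w 9.6 phi 1.0 left [5.3 7.1 7.9] rows needed 1
[[0.18,0.13,-0.2,-0.02,-0.01,-0.02]]
```

View pics/scene3.png

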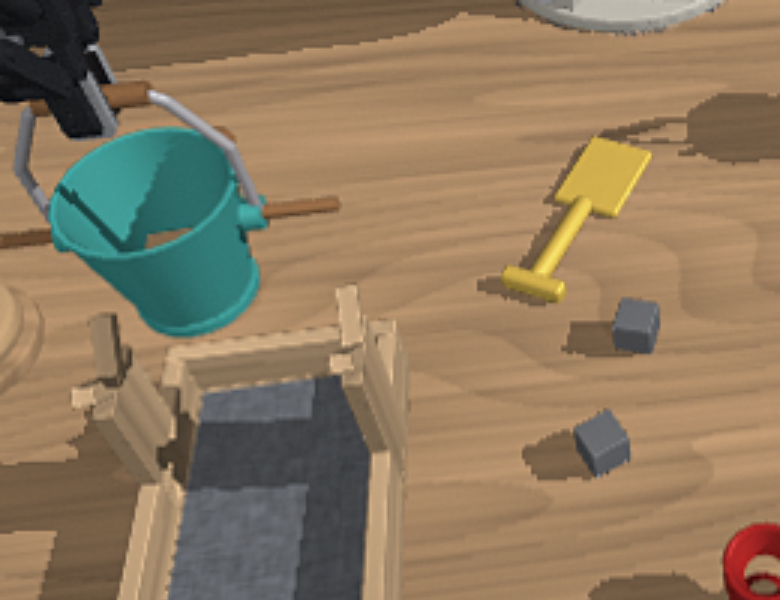

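View pics/top3.png

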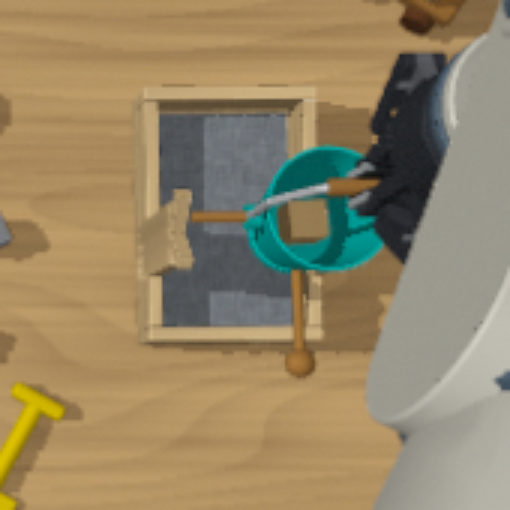

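Held level. The +y pin tip is at (191,216) in the top crop and (338,205) in the scene crop, and the knob at (300,362) in the top crop. I'll triangulate the pin tip.

```bash
cat >> h.py <<'E'
def tri(a,b):
    M=[];r=[]
    for n,px in(("top",a),("scene",b)):
        p0=ray(n,px,0);p1=ray(n,px,100);d=(p1-p0)/np.linalg.norm(p1-p0);Q=np.eye(3)-np.outer(d,d);M.append(Q);r.append(Q@p0)
    M=np.vstack(M);r=np.concatenate(r);x=np.linalg.lstsq(M,r,rcond=None)[0];return x,np.linalg.norm(M@x-r)
E
python3 - <<'E'
from h import *
t=lambda x,y:(300+(x-1)/3,70+(y-1)/3)
s=lambda x,y:((x-1)/3,130+(y-1)/3)
print(tri(t(191,216),s(338,204)))
for z in(235,241,247):
  print(z,"pin",ray("top",t(191,216),z).round(1),ray("scene",s(338,204),z).round(1),"knob",ray("top",t(300,362),z-45).round(1))
E
```

```text
(array([ 542.20496003, -173.12038192,  243.66335526]), np.float64(1.3339944978175264))
235 pin [ 543.7 -174.4  235. ] [ 533.6 -176.9  235. ] knob [ 443.6 -265.9  190. ]
241 pin [ 542.6 -172.8  241. ] [ 539.4 -175.   241. ] knob [ 443.2 -263.9  196. ]
247 pin [ 541.5 -171.3  247. ] [ 545.2 -173.   247. ] knob [ 442.8 -261.9  202. ]
```

```bash
python3 -c "
from plan import *
plan([554.2,-262,290],.025,step=20)"
```

```text
t 7.525 pos [ 546.3 -265.2  317.2] F [ 0.1  0.1 -2.3] w 9.7 phi 1.0 left [  7.9   3.2 -27.2] rows needed 2
[[0.05,0.14,0.48,-0.02,-0.01,-0.01],[0.02,0.06,0.2,0.0,0.0,0.0]]
```

carry_out(increments=[[0.05, 0.14, 0.4, -0.02, -0.01, -0.01], [0.04, 0.06, 0.4, 0, 0, 0], [0, 0, 0.4, 0, 0, 0], [0, 0, 0.4, 0, 0, 0], [0, 0, 0, 0, 0, 0]])

```text
clock: 8.15
tool_pos: [554.2, -260.2, 250.1]
tcp_rot: [0.699, 0.715, -0.001, -0.0]
contact_force: [-1.1, 0.0, -2.4]
grip_width: 9.8
```

```bash
python3 -c "
from plan import *
plan([554.2,-262,222],.025,step=15)"
```

```text
t 8.15 pos [ 554.2 -260.2  250.1] F [-1.1  0.  -2.4] w 9.8 phi 1.4 left [ -0.   -1.8 -28.1] rows needed 2
[[-0.02,-0.0,0.37,-0.0,0.0,-0.0],[-0.02,-0.0,0.33,0.0,-0.0,0.0]]
```

carry_out(increments=[[-0.02, 0, 0.3, 0, 0, 0], [-0.02, 0, 0.3, 0, 0, 0], [0, 0, 0.1, 0, 0, 0], [0, 0, 0, 0, 0, 0]])

```text
clock: 8.65
tool_pos: [554.6, -262.5, 220.8]
tcp_rot: [0.699, 0.715, -0.001, 0.0]
contact_force: [1.0, 0.2, -1.4]
grip_width: 9.9
```

```bash
python3 -c "
from plan import *
plan([554.2,-262,209],.025,step=15)
for n in('scene',):
    p,d=read_camera(n);np.save(f'pics/{n}4.npy',p);
    c=p[130:384,0:260]
    cv2.imwrite(f'pics/{n}4.png',cv2.resize(c,None,fx=3,fy=3)[:600,:,::-1])"
```

```text
t 8.65 pos [ 554.6 -262.5  220.8] F [ 1.   0.2 -1.4] w 9.9 phi 1.3 left [ -0.4   0.5 -11.8] rows needed 1
[[0.01,-0.01,0.29,-0.0,0.0,-0.0]]
```

View pics/scene4.png

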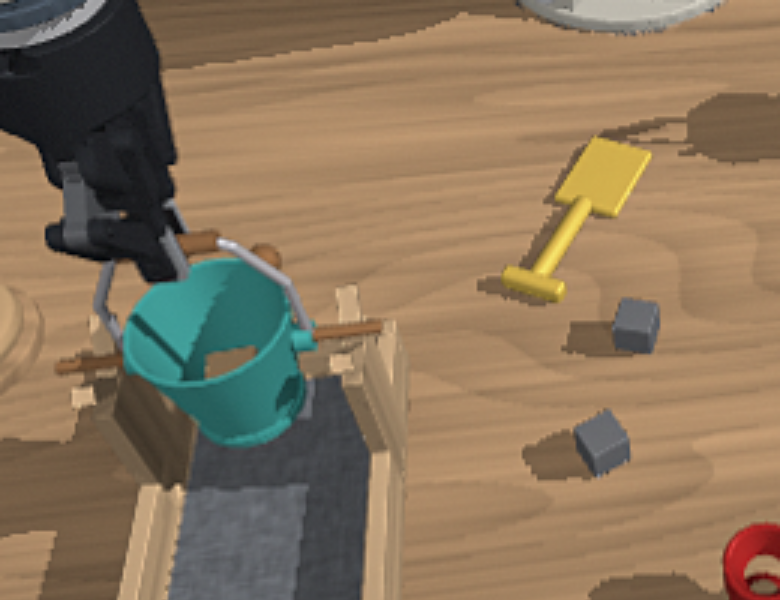

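Both pins are inside the notches, at about (350,330) and (90,365). Now down to the seat.

carry_out(increments=[[0, 0, 0.15, 0, 0, 0], [0, 0, 0.12, 0, 0, 0], [0, 0, 0, 0, 0, 0]])

```text
clock: 9.07
tool_pos: [555.1, -262.8, 210.7]
tcp_rot: [0.699, 0.715, -0.0, 0.001]
contact_force: [-0.4, -0.1, -2.1]
grip_width: 9.9
```

carry_out(increments=[[0, 0, 0.06, 0, 0, 0], [0, 0, 0, 0, 0, 0]])

```text
clock: 9.32
tool_pos: [555.9, -263.4, 210.3]
tcp_rot: [0.699, 0.715, -0.0, 0.003]
contact_force: [-2.4, 1.7, -1.7]
grip_width: 9.5
```

carry_out(increments=[[0, 0, 0.08, 0, 0, 0], [0, 0, 0, 0, 0, 0]])

```text
clock: 9.57
tool_pos: [557.3, -263.5, 210.2]
tcp_rot: [0.699, 0.715, 0.001, 0.004]
contact_force: [-2.9, 1.0, -2.1]
grip_width: 9.8
```

carry_out(increments=[[0, 0, 0.08, 0, 0, 0], [0, 0, 0, 0, 0, 0]])

```text
clock: 9.82
tool_pos: [558.5, -263.6, 210.0]
tcp_rot: [0.699, 0.715, 0.002, 0.006]
contact_force: [-3.6, -0.2, -1.3]
grip_width: 9.7
```

```bash
python3 -c "
from plan import *
plan([554.2,-262,209],.025,step=15)
for n in('scene','top'):
    p,d=read_camera(n);np.save(f'pics/{n}5.npy',p);np.save(f'pics/{n}5d.npy',d)
    c=p[190:300,0:160] if n=='scene' else p[70:240,300:470]
    cv2.imwrite(f'pics/{n}5.png',cv2.resize(c,None,fx=5 if n=='scene' else 3,fy=5 if n=='scene' else 3)[:600,:,::-1])"
```

```text
t 9.825 pos [ 558.5 -263.6  210. ] F [-3.6 -0.2 -1.3] w 9.7 phi 1.3 left [-4.3  1.6 -1. ] rows needed 1
[[0.04,-0.11,0.02,0.02,0.01,-0.0]]
```

View pics/scene5.png

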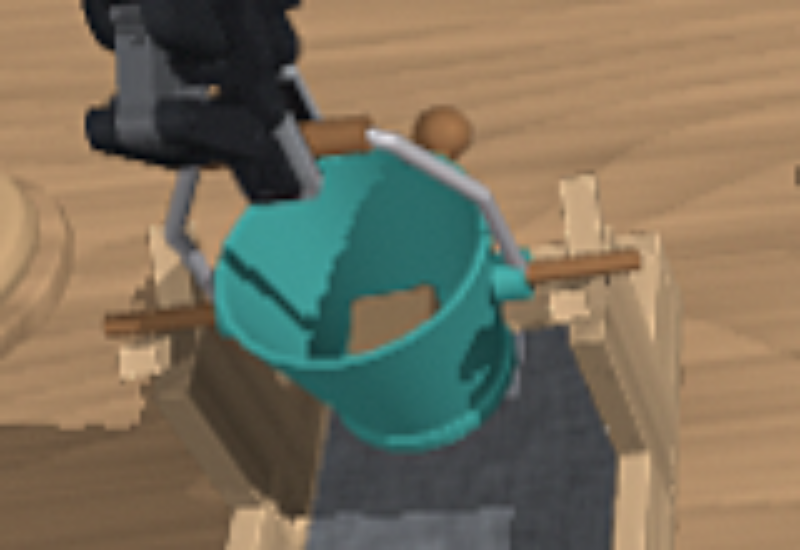

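View pics/top5.png

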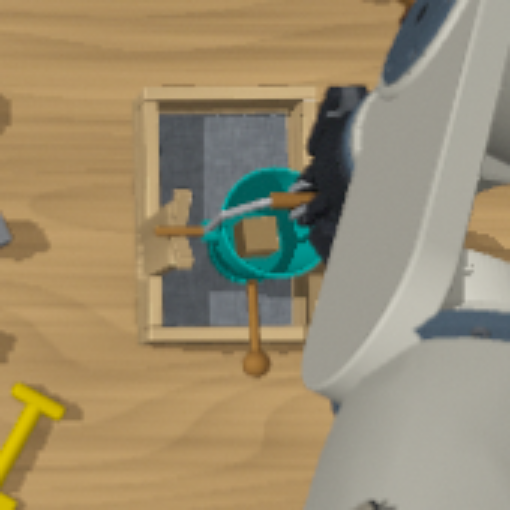

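Both pins lie at the bottom of the notches. I'll ease the 4 mm side load, then open.

carry_out(increments=[[0, -0.1, 0, 0, 0, 0], [0, 0, 0, 0, 0, 0]])

```text
clock: 10.18
tool_pos: [554.8, -263.7, 210.1]
tcp_rot: [0.699, 0.715, 0.002, 0.006]
contact_force: [-1.4, 0.6, 3.7]
grip_width: 10.2
```

carry_out(increments=[[0, 0, 0, 0, 0, 0], [0, 0, 0, 0, 0, 0], [0, 0, 0, 0, 0, 0]], hand=50)

```text
clock: 10.55
tool_pos: [555.5, -263.9, 209.3]
tcp_rot: [0.699, 0.715, 0.002, 0.007]
contact_force: [-0.8, -0.1, 0.1]
grip_width: 49.9
```

carry_out(increments=[[0, 0, -0.4, 0, 0, 0], [0, 0, -0.8, 0, 0, 0], [0, 0, -0.8, 0, 0, 0], [0, 0, -0.3, 0, 0, 0]])

```text
clock: 11.05
tool_pos: [554.4, -263.4, 305.7]
tcp_rot: [0.699, 0.715, 0.002, 0.006]
contact_force: [0.2, 0.2, 0.1]
grip_width: 50.2
```

```bash
python3 -c "
from plan import *
plan([440,-262,290],np.pi/2+.025,step=35)
for n in('scene','top'):
    p,d=read_camera(n);np.save(f'pics/{n}6.npy',p);np.save(f'pics/{n}6d.npy',d)
    c=p[190:300,0:160] if n=='scene' else p[70:240,300:470]
    cv2.imwrite(f'pics/{n}6.png',cv2.resize(c,None,fx=5 if n=='scene' else 3,fy=5 if n=='scene' else 3)[:600,:,::-1])"
```

```text
t 11.05 pos [ 554.4 -263.4  305.7] F [0.2 0.2 0.1] w 50.2 phi 1.3 left [-114.4    1.4  -15.7] rows needed 4
[[0.03,-0.87,0.11,0.0,0.0,-0.32],[0.18,-0.85,0.11,0.0,0.0,-0.32],[0.32,-0.81,0.11,0.0,0.0,-0.32],[0.13,-0.22,0.03,0.0,0.0,-0.32],[0.0,0.0,0.0,0.0,0.0,-0.32]]
```

View pics/scene6.png

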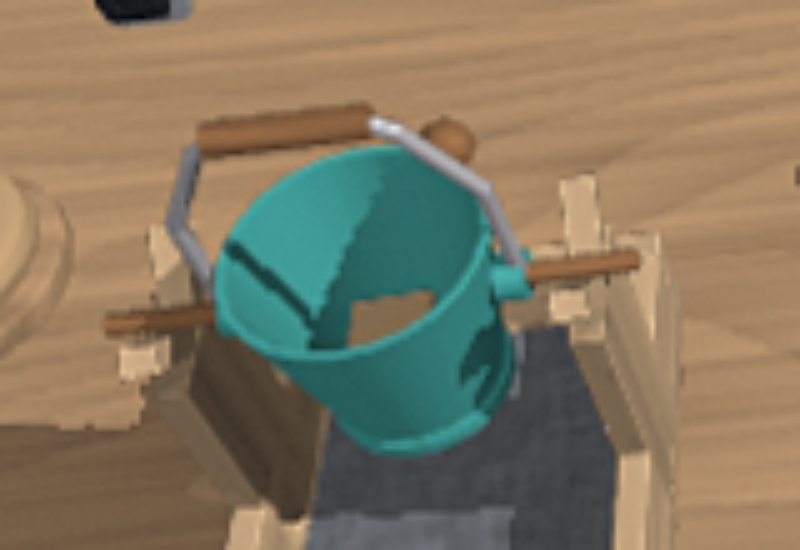

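View pics/top6.png

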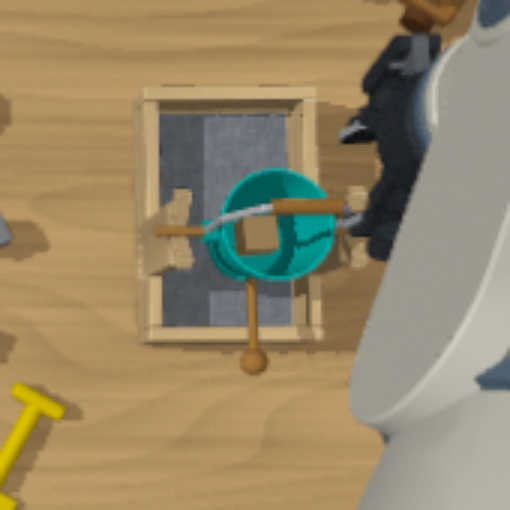

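The pail hangs free by both pins, with the knob at (254,361) in the top crop. Next, the knob position.

```bash
python3 - <<'E'
from plan import *
t=lambda x,y:(300+(x-1)/3,70+(y-1)/3)
s=lambda x,y:((x-2)/5,190+(y-2)/5)
print(tri(t(254,361),s(447,140)), ray("top",t(254,361),90), ray("scene",s(447,140),90))
print("pinL",tri(t(156,231),s(640,260)))
plan([440,-262,290],-np.pi/2+.025,step=35)
print(arm.get_state()['q'])
E
```

```text
(array([ 450.11756891, -260.28478386,   98.56497815]), np.float64(0.5396889627191223)) [ 450.65807502 -262.49604273   90.        ] [ 442.4426857  -263.98199974   90.        ]
pinL (array([ 549.20658386, -172.31602785,  136.40428173]), np.float64(0.273884141884021))
t 11.15 pos [ 554.2 -263.3  304.7] F [-0.3 -0.8 -0.3] w 49.9 phi 1.3 left [-114.2    1.3  -14.7] rows needed 4
[[0.03,-0.87,0.1,0.0,-0.0,0.32],[-0.12,-0.86,0.1,0.0,-0.0,0.32],[-0.26,-0.83,0.1,0.0,-0.0,0.32],[-0.12,-0.22,0.03,0.0,-0.0,0.32],[0.0,0.0,0.0,0.0,-0.0,0.32]]
[-4.46123627e-01  2.68850980e-01  1.58527729e+00  2.98992126e-04
  1.27444473e+00 -4.69159609e-01]
```

carry_out(increments=[[0.03, -0.8, 0, 0, 0, 0.32], [-0.12, -0.8, 0, 0, 0, 0.32], [-0.26, -0.7, 0, 0, 0, 0.32], [-0.12, -0.2, 0, 0, 0, 0.32], [0, 0, 0, 0, 0, 0.32]])

```text
clock: 11.78
tool_pos: [444.9, -262.6, 296.9]
tcp_rot: [0.934, 0.357, 0.002, 0.001]
contact_force: [0.0, 0.1, -0.1]
grip_width: 50.0
```

```bash
python3 - <<'E'
from plan import *
plan([450.5,-261,290],-np.pi/2+.025,step=35)
E
```

```text
t 11.775 pos [ 444.9 -262.6  296.9] F [ 0.   0.1 -0.1] w 50.0 phi -48.1 left [ 5.6  1.6 -6.9] rows needed 1
[[0.13,0.06,0.17,0.0,-0.0,0.32],[0.0,0.0,0.0,0.0,-0.0,0.32],[0.0,0.0,0.0,0.0,-0.0,0.32],[0.0,0.0,0.0,0.0,-0.0,0.32],[0.0,0.0,0.0,0.0,-0.0,0.05]]
```

carry_out(increments=[[0.13, 0.06, 0.1, 0, 0, 0.32], [0, 0, 0.2, 0, 0, 0.32], [0, 0, 0.4, 0, 0, 0.32], [0, 0, 0.4, 0, 0, 0.32], [0, 0, 0.4, 0, 0, 0.05]])

```text
clock: 12.4
tool_pos: [447.9, -259.6, 230.2]
tcp_rot: [1.0, 0.005, -0.001, -0.001]
contact_force: [-0.4, -0.2, -0.3]
grip_width: 50.1
```

```bash
python3 - <<'E'
from plan import *
plan([450.5,-261,140],-np.pi/2+.025,step=25)
E
```

```text
t 12.4 pos [ 447.9 -259.6  230.2] F [-0.4 -0.2 -0.3] w 50.1 phi -89.4 left [  2.6  -1.4 -90.2] rows needed 4
[[0.02,0.01,0.62,-0.0,0.0,-0.03],[0.02,0.01,0.62,-0.0,-0.0,0.0],[0.02,0.01,0.62,0.0,0.0,0.0],[0.01,0.01,0.38,0.0,0.0,0.0]]
```

carry_out(increments=[[0.02, 0.01, 0.6, 0, 0, -0.03], [0.02, 0.01, 0.6, 0, 0, 0], [0.02, 0.01, 0.5, 0, 0, 0], [0, 0, 0.2, 0, 0, 0], [0, 0, 0, 0, 0, 0]])

```text
clock: 13.02
tool_pos: [447.5, -259.0, 146.8]
tcp_rot: [1.0, 0.02, -0.004, -0.003]
contact_force: [-0.1, -0.2, 0.3]
grip_width: 49.9
```

```bash
python3 - <<'E'
from plan import *
plan([450.5,-261,76],-np.pi/2+.025,step=25)
for n in('scene','top'):
    p,d=read_camera(n)
    c=p[150:300,0:160] if n=='scene' else p[70:240,300:470]
    cv2.imwrite(f'pics/{n}7.png',cv2.resize(c,None,fx=4 if n=='scene' else 3,fy=4 if n=='scene' else 3)[:600,:,::-1])
E
```

```text
t 13.025 pos [ 447.5 -259.   146.8] F [-0.1 -0.2  0.3] w 49.9 phi -87.7 left [  3.   -2.  -70.8] rows needed 3
[[0.03,0.02,0.62,-0.01,0.01,0.03],[0.03,0.02,0.62,-0.0,0.0,-0.0],[0.02,0.02,0.52,0.0,0.0,0.0]]
```

View pics/scene7.png

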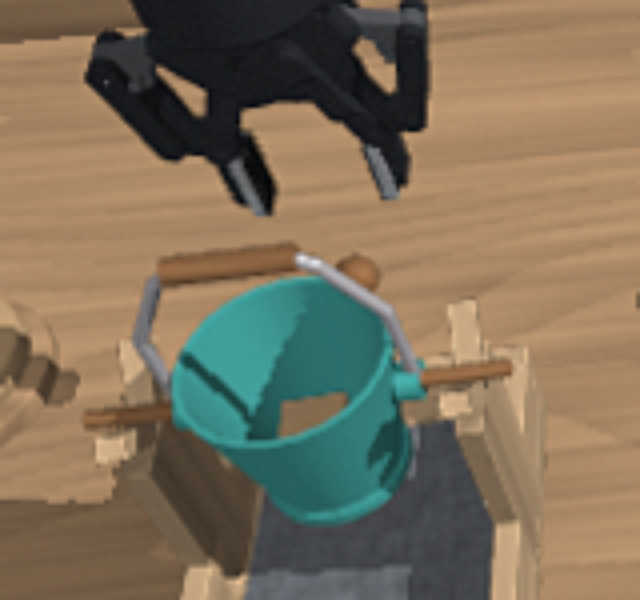

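View pics/top7.png

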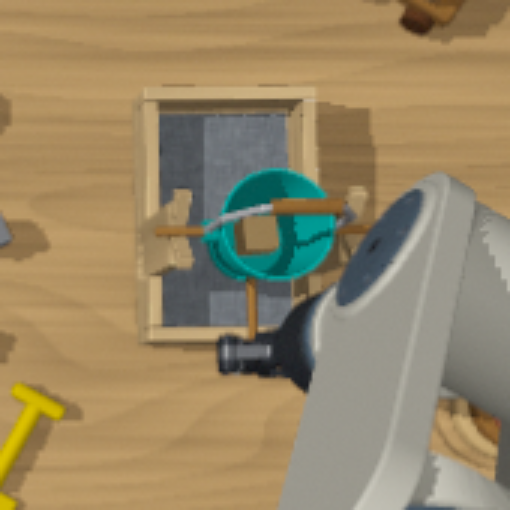

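The open fingers straddle the knob line in y. I'll lower onto the knob.

carry_out(increments=[[0.03, 0.02, 0.5, -0.01, 0.01, 0.03], [0.03, 0.02, 0.5, 0, 0, 0], [0.02, 0.02, 0.45, 0, 0, 0], [0, 0, 0.25, 0, 0, 0], [0, 0, 0, 0, 0, 0]])

```text
clock: 13.75
tool_pos: [454.8, -263.6, 82.6]
tcp_rot: [1.0, 0.013, 0.004, 0.003]
contact_force: [-0.2, -0.4, 0.6]
grip_width: 50.0
```

```bash
python3 - <<'E'
from plan import *
plan([450.5,-261,76],-np.pi/2+.025,step=25)
for n in('scene',):
    p,d=read_camera(n)
    c=p[150:300,0:160] if n=='scene' else p[70:240,300:470]
    cv2.imwrite(f'pics/{n}8.png',cv2.resize(c,None,fx=4 if n=='scene' else 3,fy=4 if n=='scene' else 3)[:600,:,::-1])
E
```

```text
t 13.75 pos [ 454.8 -263.6   82.6] F [-0.2 -0.4  0.6] w 50.0 phi -88.5 left [-4.3  2.6 -6.6] rows needed 1
[[-0.11,-0.07,0.16,0.01,-0.01,0.0]]
```

View pics/scene8.png

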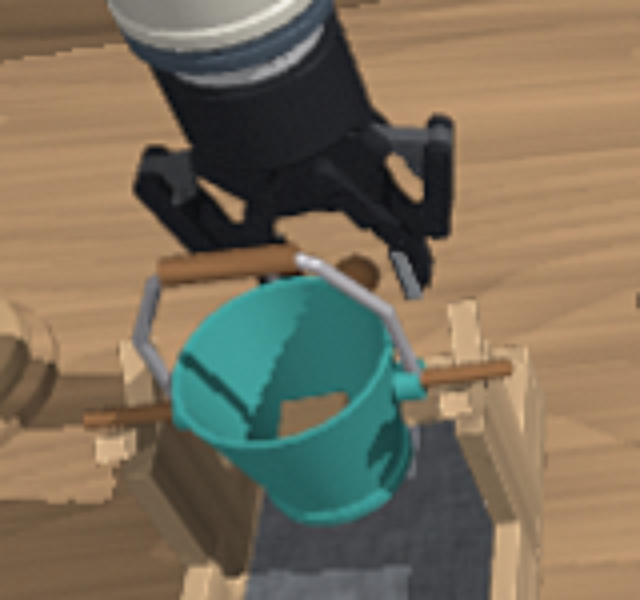

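carry_out(increments=[[-0.11, -0.07, 0.16, 0.01, -0.01, 0], [0, 0, 0, 0, 0, 0]])

```text
clock: 14.05
tool_pos: [450.9, -261.3, 77.3]
tcp_rot: [1.0, 0.013, 0.002, 0.0]
contact_force: [0.5, 0.8, -0.4]
grip_width: 50.2
```

carry_out(increments=[[0, 0, 0, 0, 0, 0], [0, 0, 0, 0, 0, 0], [0, 0, 0, 0, 0, 0]], hand=0, grip_force=25)

```text
clock: 14.42
tool_pos: [451.3, -261.7, 78.0]
tcp_rot: [1.0, 0.013, 0.002, 0.001]
contact_force: [-0.4, 0.6, 0.5]
grip_width: 20.4
```

```bash
python3 - <<'E'
from plan import *
plan([450.5,-261,76],-np.pi/2+.025,step=25)
for n in('scene',):
    p,d=read_camera(n)
    c=p[150:300,0:160] if n=='scene' else p[70:240,300:470]
    cv2.imwrite(f'pics/{n}9.png',cv2.resize(c,None,fx=4 if n=='scene' else 3,fy=4 if n=='scene' else 3)[:600,:,::-1])
E
```

```text
t 14.425 pos [ 451.3 -261.7   78. ] F [-0.4  0.6  0.5] w 20.4 phi -88.5 left [-0.8  0.7 -2. ] rows needed 1
[[-0.02,-0.02,0.05,0.0,-0.01,0.0]]
```

View pics/scene9.png

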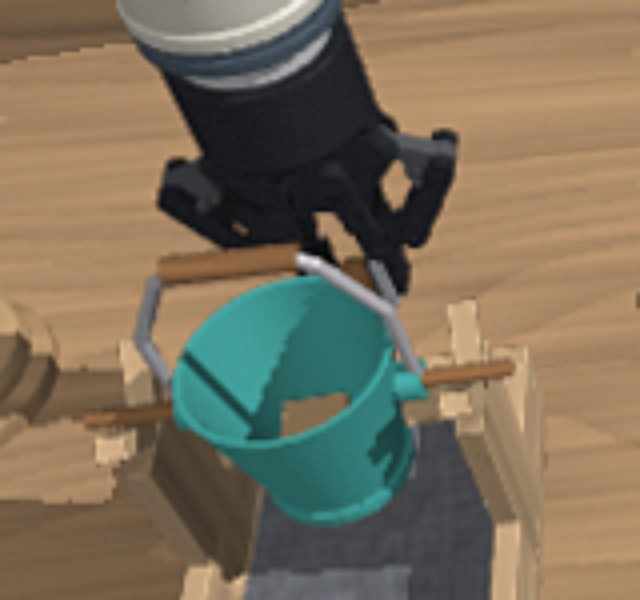

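The knob is gripped at 20.4 mm opening with no side load. I'll check the pail's hanging tilt from the rim depth, then plan the arc.

```bash
python3 - <<'E'
from h import *
for n in("top","scene"):
    p=np.load(f"pics/{n}6.npy");W=cloud(n,np.load(f"pics/{n}6d.npy"));h=cv2.cvtColor(p,cv2.COLOR_RGB2HSV)
    m=(h[...,0]>82)&(h[...,0]<97)&(h[...,1]>120)&(np.hypot(W[...,0]-551,W[...,1]+260)<60)&(W[...,2]>150)
    P=W[m]; r=np.hypot(P[:,0]-551,P[:,1]+260);
    for lo in(38,40):
        Q=P[(r>lo)&(r<48)]; A=np.c_[Q[:,:2]-[551,-260],np.ones(len(Q))]; print(n,len(Q),np.linalg.lstsq(A,Q[:,2],rcond=None)[0])
    W6=W
    m=(W[...,2]>70)&(W[...,2]<125)&(np.hypot(W[...,0]-450,W[...,1]+261)<14);print("knob",W[m].mean(0),W[m].min(0),W[m].max(0),m.sum())
    m=(W[...,2]>210)&(W[...,2]<240)&(np.hypot(W[...,0]-551,W[...,1]+260)<40);print("grip",W[m].mean(0),np.median(W[m],0),m.sum())
E
```

```text
top 209 [-4.55314736e-02  2.07000932e-02  1.59179921e+02]
top 159 [-4.55522029e-02  3.15321995e-03  1.59620631e+02]
knob [ 451.03721086 -259.53086926   98.3713927 ] [ 440.49559942 -269.19101919   89.50377001] [ 462.6000326  -250.95062844  104.54020719] 67
grip [ 553.0577997  -254.87640011  226.52993832] [ 553.09828467 -254.36926935  228.28427645] 161
scene 616 [ 1.69444304e-02 -7.72571238e-03  1.57644749e+02]
scene 524 [1.98811398e-03 1.09032162e-03 1.58319515e+02]
knob [ 450.78272651 -258.10808584  100.46563368] [ 442.58658158 -269.30239992   87.71566106] [ 458.15710929 -251.22494753  105.419048  ] 62
grip [ 554.5469769  -258.71934235  226.89244037] [ 554.72291362 -258.78123982  228.7249555 ] 339
```

```bash
cat > arc.py <<'E'
from plan import *
import sys
def th2p(t): # knob rel axis
    return np.array([-100*np.cos(t)-45*np.sin(t), 100*np.sin(t)-45*np.cos(t)])
O=np.array([452.6-1.3-451.3+451.3,78.0]) # placeholder TCP0
TC0=np.array([451.3,78.0]);K0=th2p(.03);AX=TC0-K0
def arc(goal,dstep=8,n=5):
    s=arm.get_state();p=np.array(s['tool_pos']);r=np.array([p[0],p[2]])-AX
    th=(np.arctan2(r[1],-r[0])-np.arctan2(-45,100));q=R.from_quat(s['tcp_rot'])
    print("t",round(s['clock'],2),"theta",np.degrees(th).round(1),"rad",np.hypot(*r).round(1),"pos",np.round(p,1),"F",np.round(s['contact_force'],1),"w",round(s['grip_width'],1))
    out=[];T=down(-np.pi/2+.025);g=np.radians(goal)
    for i in range(n):
        t2=th+np.clip(g-th,-np.radians(dstep),np.radians(dstep));k=th2p(t2)+AX
        tgt=np.array([k[0],-261.7+.025*(k[0]-451.3),k[1]]);d=tgt-p;w=(q.inv()*T).as_rotvec()
        out.append(np.r_[q.inv().apply(d)/40,w/np.radians(30)].round(2).tolist());p=tgt;q=T;th=t2
        if abs(g-th)<1e-6:break
    print(str(out).replace(" ",""))
arc(float(sys.argv[1]),float(sys.argv[2]))
E
python3 arc.py 135 7
```

```text
t 14.47 theta 1.7 rad 109.7 pos [ 451.3 -261.7   78. ] F [-0.4 -0.1 -0.4] w 19.9
[[-0.11,0.0,-0.32,0.0,-0.01,0.0],[-0.07,-0.0,-0.33,0.0,0.0,0.0],[-0.03,-0.0,-0.33,0.0,0.0,0.0],[0.01,0.0,-0.33,0.0,0.0,0.0],[0.05,0.0,-0.33,0.0,0.0,0.0]]
```

carry_out(increments=[[-0.11, 0, -0.32, 0, -0.01, 0], [-0.07, 0, -0.33, 0, 0, 0], [-0.03, 0, -0.33, 0, 0, 0]])

```text
clock: 14.85
tool_pos: [442.5, -261.8, 119.3]
tcp_rot: [1.0, 0.013, -0.0, 0.001]
contact_force: [3.2, 0.0, -1.7]
grip_width: 20.0
```

```bash
python3 arc.py 135 7
```

```text
t 14.85 theta 23.9 rad 110.1 pos [ 442.5 -261.8  119.3] F [ 3.2  0.  -1.7] w 20.0
[[0.03,0.0,-0.33,0.0,0.0,0.0],[0.06,0.0,-0.33,0.0,0.0,0.0],[0.1,0.0,-0.32,0.0,0.0,0.0],[0.14,0.0,-0.31,0.0,0.0,0.0],[0.17,0.0,-0.29,0.0,0.0,0.0]]
```

carry_out(increments=[[0.05, 0, -0.33, 0, 0, 0], [0.07, 0, -0.33, 0, 0, 0], [0.1, 0, -0.32, 0, 0, 0], [0.14, 0, -0.31, 0, 0, 0]])

```text
clock: 15.35
tool_pos: [457.4, -261.1, 175.3]
tcp_rot: [1.0, 0.013, -0.0, 0.001]
contact_force: [1.3, 0.9, -1.5]
grip_width: 19.8
```

```bash
python3 arc.py 135 7; python3 - <<'E'
from h import *
p,d=read_camera("scene")
cv2.imwrite(f'pics/s10.png',cv2.resize(p[130:300,0:180],None,fx=3.5,fy=3.5)[:600,:,::-1])
E
```

```text
t 15.35 theta 54.4 rad 110.1 pos [ 457.4 -261.1  175.3] F [ 1.3  0.9 -1.5] w 19.8
[[0.2,0.01,-0.27,0.0,0.0,0.0],[0.22,0.0,-0.25,0.0,0.0,0.0],[0.25,0.0,-0.23,0.0,0.0,0.0],[0.27,0.0,-0.19,0.0,0.0,0.0],[0.29,0.0,-0.16,0.0,0.0,0.0]]
```

View pics/s10.png

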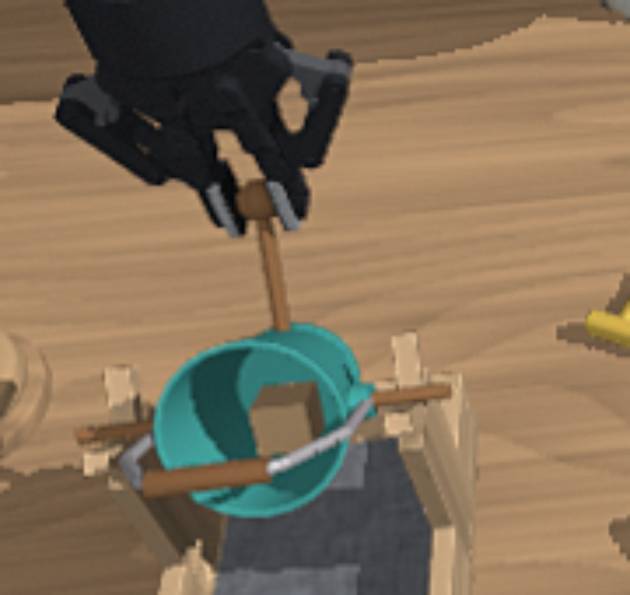

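It is swinging cleanly: the pail is at about 54° with the pins in the forks and the cube still inside. Continuing.

carry_out(increments=[[0.2, 0, -0.27, 0, 0, 0], [0.22, 0, -0.25, 0, 0, 0], [0.25, 0, -0.23, 0, 0, 0], [0.27, 0, -0.19, 0, 0, 0], [0.29, 0, -0.16, 0, 0, 0]])

```text
clock: 16.02
tool_pos: [510.3, -259.7, 223.0]
tcp_rot: [1.0, 0.013, -0.0, 0.001]
contact_force: [-0.8, -0.2, -2.5]
grip_width: 20.0
```

```bash
python3 arc.py 137 7
```

```text
t 16.02 theta 91.9 rad 111.4 pos [ 510.3 -259.7  223. ] F [-0.8 -0.2 -2.5] w 20.0
[[0.33,0.01,-0.07,0.0,0.0,0.0],[0.33,0.0,-0.07,0.0,0.0,0.0],[0.33,0.0,-0.03,0.0,0.0,0.0],[0.33,0.0,0.01,0.0,0.0,0.0],[0.33,0.0,0.05,0.0,0.0,0.0]]
```

carry_out(increments=[[0.33, 0, -0.05, 0, 0, 0], [0.33, 0, -0.05, 0, 0, 0], [0.33, 0, -0.01, 0, 0, 0], [0.33, 0, 0.03, 0, 0, 0]])

```text
clock: 16.52
tool_pos: [567.1, -258.8, 230.8]
tcp_rot: [1.0, 0.013, 0.001, 0.002]
contact_force: [-1.2, -0.3, -0.2]
grip_width: 19.2
```

```bash
python3 arc.py 138 7; python3 - <<'E'
from h import *
p,d=read_camera("scene")
cv2.imwrite(f'pics/s11.png',cv2.resize(p[130:300,0:180],None,fx=3.5,fy=3.5)[:600,:,::-1])
E
```

```text
t 16.52 theta 121.7 rad 111.8 pos [ 567.1 -258.8  230.8] F [-1.2 -0.3 -0.2] w 19.2
[[0.32,0.0,0.12,0.01,-0.0,0.0],[0.32,0.0,0.1,0.0,0.0,0.0],[0.1,0.0,0.04,0.0,0.0,0.0]]
```

View pics/s11.png

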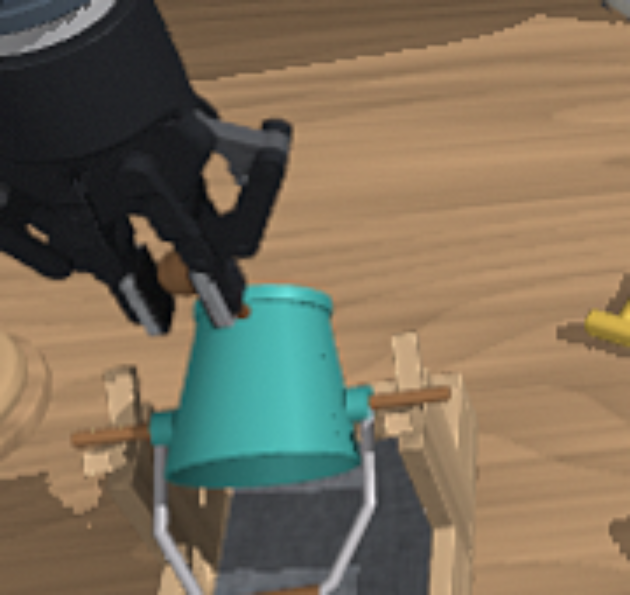

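carry_out(increments=[[0.32, 0, 0.12, 0, 0, 0], [0.32, 0, 0.12, 0, 0, 0], [0.12, 0, 0.06, 0, 0, 0], [0, 0, 0, 0, 0, 0], [0, 0, 0, 0, 0, 0]])

```text
clock: 17.2
tool_pos: [603.0, -257.7, 217.5]
tcp_rot: [1.0, 0.013, 0.002, 0.002]
contact_force: [0.2, -0.4, 2.4]
grip_width: -0.1
```

```bash
python3 arc.py 142 7; python3 - <<'E'
from h import *
for n in("scene","top"):
    p,d=read_camera(n)
    c=p[130:384,0:180] if n=='scene' else p[70:240,300:470]
    cv2.imwrite(f'pics/{n}12.png',cv2.resize(c,None,fx=3,fy=3)[:600,:,::-1])
E
```

```text
t 17.2 theta 141.6 rad 109.7 pos [ 603.  -257.7  217.5] F [ 0.2 -0.4  2.4] w -0.1
[[0.02,0.0,0.01,0.01,-0.01,0.0]]
```

View pics/scene12.png

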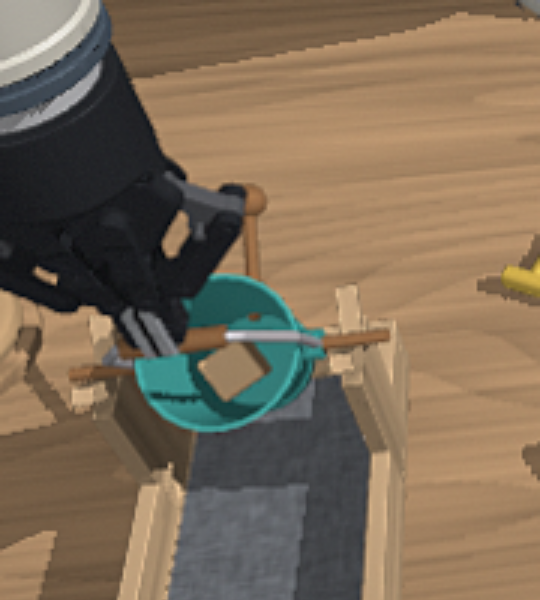

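View pics/top12.png

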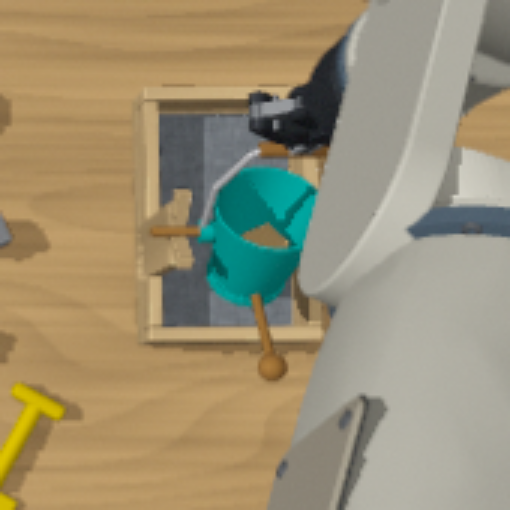

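The grip slipped off the knob at the end of the tip. The hand is now at −0.1 mm opening, and the pail has swung back with the cube still inside, its bail leaning under the fingertips. I'll lift away and re-grip harder.

carry_out(increments=[[0, 0, -0.3, 0, 0, 0], [0, 0, -0.7, 0, 0, 0], [0, 0, -0.9, 0, 0, 0], [0, 0, -0.6, 0, 0, 0]])

```text
clock: 17.8
tool_pos: [599.0, -256.8, 318.9]
tcp_rot: [1.0, 0.013, -0.002, 0.0]
contact_force: [0.4, -0.0, 0.1]
grip_width: -0.2
```

carry_out(increments=[[-0.9, 0, 0, 0, 0, 0], [-0.9, 0, 0, 0, 0, 0], [-0.9, 0, 0, 0, 0, 0], [-0.9, 0, 0, 0, 0, 0], [-0.6, 0, 0, 0, 0, 0]], hand=50, grip_force=100)

```text
clock: 18.42
tool_pos: [426.0, -261.0, 323.8]
tcp_rot: [1.0, 0.013, -0.001, 0.001]
contact_force: [0.8, -0.7, -0.1]
grip_width: 49.8
```

```bash
python3 - <<'E'
from plan import *
plan([440,-261,250],-np.pi/2+.025)
for n in("scene","top"):
    p,d=read_camera(n);np.save(f'pics/{n}13.npy',p);np.save(f'pics/{n}13d.npy',d)
    c=p[130:330,0:220] if n=='scene' else p[70:240,300:470]
    cv2.imwrite(f'pics/{n}13.png',cv2.resize(c,None,fx=3,fy=3)[:600,:,::-1])
E
```

```text
t 18.425 pos [ 426.  -261.   323.8] F [ 0.8 -0.7 -0.1] w 49.8 phi -88.5 left [ 14.   -0.  -73.8] rows needed 3
[[0.17,0.0,0.88,0.01,0.0,0.0],[0.17,0.0,0.88,0.0,0.0,0.0],[0.01,0.0,0.08,-0.0,-0.0,0.0]]
```

View pics/scene13.png

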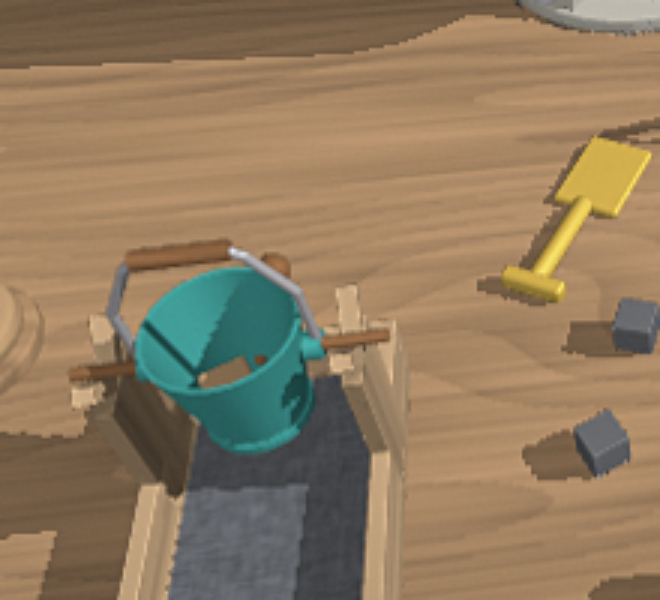

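View pics/top13.png

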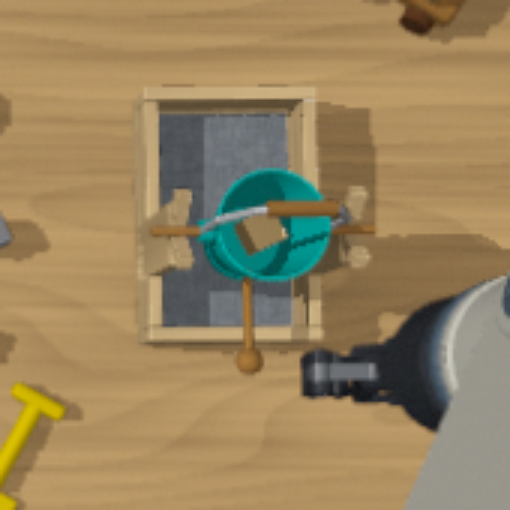

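The pail is hanging in the forks again, with the cube inside and the knob at (249,360) in the top crop. I'll re-measure the knob and axle by depth.

```bash
python3 - <<'E'
from h import *
t=lambda x,y:(300+(x-1)/3,70+(y-1)/3)
s=lambda x,y:((x-1)/3,130+(y-1)/3)
print("pins",tri(t(150,231),s(389,335)),tri(t(375,230),s(70,373)))
print("knob",ray("top",t(249,360),94),tri(t(249,360),s(276,267)))
for n in("top","scene"):
    W=cloud(n,np.load(f"pics/{n}13d.npy"))
    m=(W[...,2]>70)&(W[...,2]<125)&(np.hypot(W[...,0]-450,W[...,1]+260)<13)
    P=W[m];A=np.c_[2*P,np.ones(len(P))];x=np.linalg.lstsq(A,(P**2).sum(1),rcond=None)[0];print(n,"knob sphere",x[:3].round(1),np.sqrt(x[3]+x[:3]@x[:3]).round(1),"max z",P[:,2].max().round(1))
E
```

```text
pins (array([ 549.19904146, -168.46117432,  136.4494252 ]), np.float64(1.4783984036091466)) (array([ 551.91034702, -344.17558869,  137.55716503]), np.float64(1.233306977980221))
knob [ 451.15342353 -257.22541801   94.        ] (array([ 451.01584242, -256.4905526 ,   95.72986669]), np.float64(0.2914386430756912))
top knob sphere [ 451.4 -258.1   92.1] 9.7 max z 102.8
scene knob sphere [ 449.6 -258.2   94.2] 9.3 max z 104.3
```

```bash
cat > tilt.py <<'E'
from plan import *
import sys
AXX,AXY,AXZ=551.0,-256.8,136.4
HP=18.7
T0=down(-np.pi/2+.025)
def ori(rho): return R.from_rotvec(np.radians(rho)*np.array([-np.sin(.025),np.cos(.025),0]))*T0
def knob(t):
    t=np.radians(t);x=-100*np.cos(t)-45*np.sin(t);z=100*np.sin(t)-45*np.cos(t)
    return np.array([AXX+x-.0*0,AXY+.025*x+.8,AXZ+z])
def rho(t): return -22+ (25+22)*t/137.
def cur():
    s=arm.get_state();q=R.from_quat(s['tcp_rot']);g=np.array(s['tool_pos'])-HP*q.as_matrix()[:,2]
    z=q.as_matrix()[:,2];r=g-[AXX,0,AXZ];th=np.degrees(np.arctan2(r[2],-r[0])-np.arctan2(-45,100))
    print("t",round(s['clock'],2),"gp",g.round(1),"theta",th.round(1),"rad",np.hypot(r[0],r[2]).round(1),"rho",np.degrees(np.arctan2(-z[0],-z[2])).round(1),"F",np.round(s['contact_force'],1),"w",round(s['grip_width'],1))
    return g,q,th
def rows(seq,g,q):
    out=[]
    for G,Q in seq:
        p=g+HP*q.as_matrix()[:,2];P=G+HP*Q.as_matrix()[:,2]
        out.append(np.r_[q.inv().apply(P-p)/40,(q.inv()*Q).as_rotvec()/np.radians(30)].round(2).tolist());g,q=G,Q
    print(str(out).replace(" ",""))
def goto(G,rh,step=30,n=5):
    g,q,_=cur();G=np.array(G,float);Q=ori(rh);w=(q.inv()*Q).as_rotvec()
    k=max(1,int(np.ceil(max(np.linalg.norm(G-g)/step,np.linalg.norm(w)/.16))));print("k",k)
    rows([(g+(G-g)*i/k,q*R.from_rotvec(w*i/k)) for i in range(1,min(k,n)+1)],g,q)
def arc(goal,dstep=7,n=5,rad=0):
    g,q,th=cur();s=[]
    for i in range(n):
        th=th+np.clip(goal-th,-dstep,dstep);s.append((knob(th),ori(rho(th))))
        if abs(goal-th)<1e-6:break
    rows(s,g,q)
E
python3 -c "
from tilt import *
k=knob(0.5);d=ori(-22).as_matrix()[:,2];print(k,d,k-60*d)
goto(k-90*d,-22)"
```

```text
[ 450.6111136  -258.50972216   92.27436701] [ 0.37448953  0.00936419 -0.92718385] [ 428.1417415  -259.07157352  147.90539829]
t 18.52 gp [ 425.8 -261.   342.7] theta 83.0 rad 241.3 rho 0.1 F [0.6 0.8 0.5] w 50.2
k 6
[[-0.01,-0.01,0.69,0.0,0.12,0.0],[-0.05,-0.01,0.69,0.0,0.12,0.0],[-0.09,-0.01,0.68,0.0,0.12,0.0],[-0.14,-0.01,0.67,0.0,0.12,0.0],[-0.18,-0.01,0.66,0.0,0.12,0.0]]
```

carry_out(increments=[[-0.01, -0.01, 0.69, 0, 0.12, 0], [-0.05, -0.01, 0.69, 0, 0.12, 0], [-0.09, -0.01, 0.68, 0, 0.12, 0], [-0.14, -0.01, 0.67, 0, 0.12, 0], [-0.18, -0.01, 0.66, 0, 0.12, 0]])

```text
clock: 19.15
tool_pos: [429.9, -261.5, 187.9]
tcp_rot: [0.986, 0.013, 0.164, 0.002]
contact_force: [1.0, 0.6, -0.5]
grip_width: 49.7
```

```bash
python3 -c "
from tilt import *
k=knob(0.5);d=ori(-22).as_matrix()[:,2]
goto(k-60*d,-22)"
```

```text
t 19.15 gp [ 423.9 -261.5  205.6] theta 52.8 rad 144.7 rho -18.9 F [ 1.   0.6 -0.5] w 49.7
k 2
[[-0.17,-0.04,0.7,0.01,0.05,0.0],[-0.19,-0.03,0.69,0.01,0.05,0.0]]
```

carry_out(increments=[[-0.17, -0.04, 0.7, 0.01, 0.05, 0], [-0.19, -0.03, 0.69, 0.01, 0.05, 0], [0, 0, 0, 0, 0, 0]])

```text
clock: 19.52
tool_pos: [435.1, -258.6, 128.1]
tcp_rot: [0.982, 0.013, 0.19, -0.005]
contact_force: [-0.4, -0.1, -1.1]
grip_width: 50.2
```

```bash
python3 -c "
from tilt import *
k=knob(0.5)
goto(k,-22,step=20)
p,d=read_camera('scene');cv2.imwrite('pics/s14.png',cv2.resize(p[130:330,0:220],None,fx=3,fy=3)[:,:,::-1])
"
```

```text
t 19.52 gp [ 428.2 -258.8  145.4] theta 28.4 rad 123.2 rho -21.8 F [-0.4 -0.1 -1.1] w 50.2
k 3
[[0.01,0.01,0.48,-0.0,0.0,0.0],[0.01,0.0,0.48,-0.0,0.0,0.0],[0.01,0.0,0.48,-0.0,0.0,0.0]]
```

View pics/s14.png

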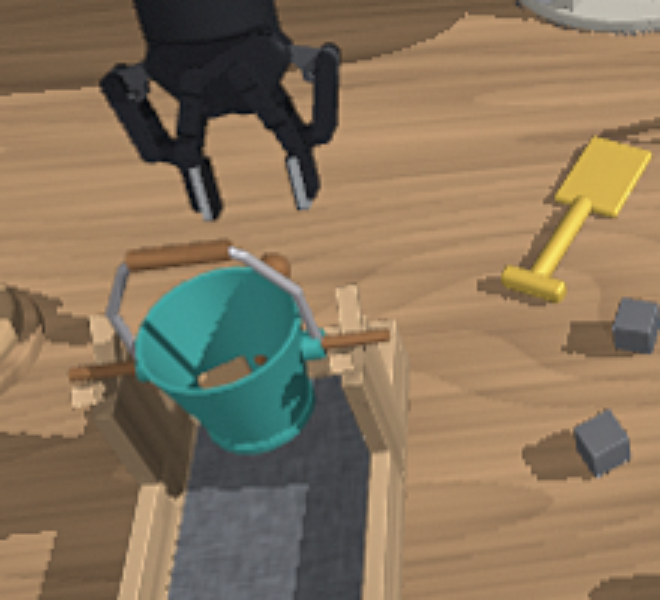

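The fingers are tilted and lined up with the knob at (276,265). Moving in.

carry_out(increments=[[0.01, 0.01, 0.48, 0, 0, 0], [0.01, 0, 0.48, 0, 0, 0], [0.01, 0, 0.45, 0, 0, 0], [0, 0, 0, 0, 0, 0]])

```text
clock: 20.08
tool_pos: [465.2, -262.1, 83.5]
tcp_rot: [0.981, 0.015, 0.194, -0.001]
contact_force: [-0.1, -0.2, 0.2]
grip_width: 49.9
```

```bash
python3 -c "
from tilt import *
goto(knob(0.5),-22,step=20)"
```

```text
t 20.07 gp [ 458.1 -262.3  100.8] theta 3.3 rad 99.5 rho -22.4 F [-0.1 -0.2  0.2] w 49.9
k 1
[[-0.25,-0.1,0.13,0.0,-0.01,0.01]]
```

carry_out(increments=[[-0.25, -0.1, 0.13, 0, -0.01, 0.01], [0, 0, 0, 0, 0, 0]])

```text
clock: 20.32
tool_pos: [458.4, -258.6, 76.6]
tcp_rot: [0.981, 0.012, 0.193, -0.001]
contact_force: [-0.3, -0.3, 0.4]
grip_width: 50.2
```

```bash
python3 -c "
from tilt import *
goto(knob(0.5),-22,step=20)"
```

```text
t 20.32 gp [ 451.4 -258.8   93.9] theta 1.1 rad 108.3 rho -22.2 F [-0.3 -0.3  0.4] w 50.2
k 1
[[-0.03,-0.01,0.03,0.0,-0.01,0.0]]
```

carry_out(increments=[[0, 0, 0, 0, 0, 0], [0, 0, 0, 0, 0, 0], [0, 0, 0, 0, 0, 0]], hand=0, grip_force=100)

```text
clock: 20.7
tool_pos: [458.5, -259.0, 77.7]
tcp_rot: [0.981, 0.012, 0.193, -0.001]
contact_force: [-0.2, 0.5, -0.0]
grip_width: 17.2
```

```bash
python3 -c "
from tilt import *
arc(138)"
```

```text
t 20.7 gp [ 451.4 -259.2   95. ] theta 1.6 rad 107.8 rho -22.3 F [-0.2  0.5 -0. ] w 17.2
[[-0.05,-0.02,-0.33,0.01,-0.11,0.0],[0.02,-0.0,-0.33,-0.0,-0.08,0.0],[0.05,-0.0,-0.33,-0.0,-0.08,0.0],[0.07,0.0,-0.32,-0.0,-0.08,-0.0],[0.1,0.0,-0.31,-0.0,-0.08,0.0]]
```

carry_out(increments=[[-0.05, -0.02, -0.33, 0.01, -0.1, 0], [0.02, 0, -0.33, 0, -0.08, 0], [0.05, 0, -0.33, 0, -0.08, 0], [0.07, 0, -0.32, 0, -0.08, 0], [0.1, 0, -0.31, 0, -0.08, 0]])

```text
clock: 21.32
tool_pos: [445.5, -258.9, 142.2]
tcp_rot: [0.997, 0.012, 0.079, -0.002]
contact_force: [0.4, -0.1, -2.6]
grip_width: 17.4
```

```bash
python3 -c "
from tilt import *
arc(138)
p,d=read_camera('scene');cv2.imwrite('pics/s15.png',cv2.resize(p[130:330,0:200],None,fx=3,fy=3)[:,:,::-1])"
```

```text
t 21.32 gp [ 442.5 -259.   160.7] theta 36.8 rad 111.1 rho -9.1 F [ 0.4 -0.1 -2.6] w 17.4
[[0.16,-0.01,-0.29,-0.0,-0.07,-0.0],[0.15,0.0,-0.29,-0.0,-0.08,-0.0],[0.17,0.0,-0.28,-0.0,-0.08,-0.0],[0.19,0.0,-0.26,-0.0,-0.08,-0.0],[0.21,0.0,-0.24,-0.0,-0.08,-0.0]]
```

View pics/s15.png

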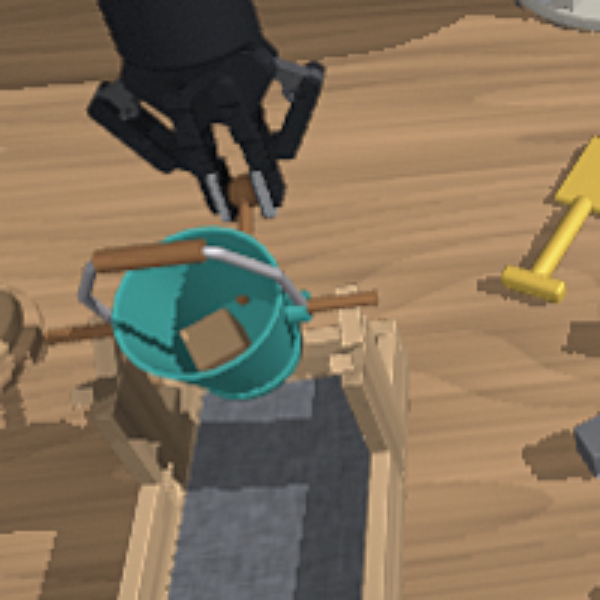

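At 100 N the ball can't turn in the pads, so the pail came up about 40 mm, still level and directly above the forks. I'll lower it straight back, re-grip more softly, and turn the tool through more of the swing.

```bash
python3 -c "
from tilt import *
goto(knob(14)+[0,-.5,8],-9,step=12)"
```

```text
t 21.38 gp [ 444.3 -259.9  162.6] theta 38.0 rad 109.8 rho -9.2 F [ 1.8 -1.2  0.4] w 17.0
k 4
[[-0.05,-0.0,0.23,0.0,-0.0,-0.0],[-0.05,-0.0,0.23,0.0,-0.0,-0.0],[-0.05,-0.0,0.23,0.0,-0.0,-0.0],[-0.05,-0.0,0.23,0.0,-0.0,-0.0]]
```

```bash
python3 -c "
from tilt import *
p,d=read_camera('top');cv2.imwrite('pics/t15.png',cv2.resize(p[70:240,300:470],None,fx=3,fy=3)[:,:,::-1])"
```

```text
(no output)
```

View pics/t15.png

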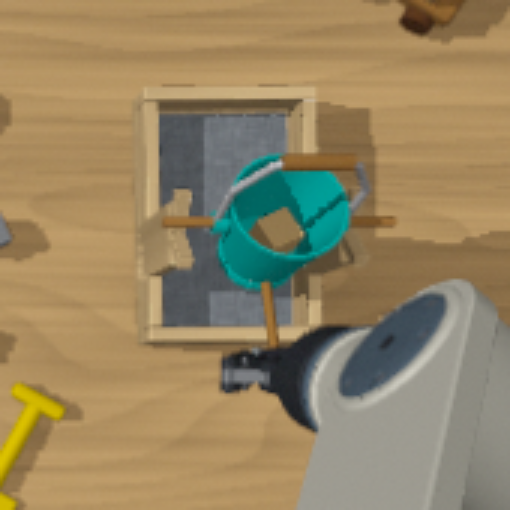

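```bash
python3 -c "
from h import *
t=lambda x,y:(300+(x-1)/3,70+(y-1)/3)
s=lambda x,y:((x-1)/3,130+(y-1)/3)
print(tri(t(163,221),s(378,298)),tri(t(396,221),s(48,337)))"
```

```text
(array([ 550.64127194, -168.41258187,  173.50337952]), np.float64(0.7078240108650712)) (array([ 552.52645917, -343.99628833,  172.74163588]), np.float64(1.4463877459334096))
```

The axle is at (551.6, −256.2, 173), exactly above the seat and 37 mm too high.

```bash
python3 -c "
from tilt import *
g,q,th=cur()
goto(g+[-.5,0,-34],-9.2,step=10)"
```

```text
t 21.43 gp [ 444.5 -259.7  161.7] theta 37.6 rad 109.5 rho -9.3 F [ 0.7 -0.7 -2.6] w 17.4
t 21.43 gp [ 444.5 -259.7  161.7] theta 37.6 rad 109.5 rho -9.3 F [ 0.7 -0.7 -2.6] w 17.4
k 4
[[-0.04,0.0,0.21,-0.0,-0.0,-0.0],[-0.04,-0.0,0.21,-0.0,-0.0,-0.0],[-0.04,-0.0,0.21,-0.0,-0.0,-0.0],[-0.04,-0.0,0.21,-0.0,-0.0,-0.0]]
```

carry_out(increments=[[-0.04, 0, 0.2, 0, 0, 0], [-0.04, 0, 0.21, 0, 0, 0], [-0.04, 0, 0.21, 0, 0, 0], [-0.03, 0, 0.17, 0, 0, 0], [0, 0, 0, 0, 0, 0]])

```text
clock: 22.05
tool_pos: [444.9, -258.7, 106.1]
tcp_rot: [0.997, 0.012, 0.081, -0.002]
contact_force: [1.0, -0.4, -1.1]
grip_width: 17.0
```

```bash
python3 -c "
from tilt import *
cur()
for n in ('scene','top'):
    p,d=read_camera(n)
    c=p[130:330,0:200] if n=='scene' else p[70:240,300:470]
    cv2.imwrite(f'pics/{n}16.png',cv2.resize(c,None,fx=3,fy=3)[:,:,::-1])"
```

```text
t 22.05 gp [ 441.9 -258.8  124.6] theta 18.0 rad 109.8 rho -9.3 F [ 1.  -0.4 -1.1] w 17.0
```

View pics/scene16.png

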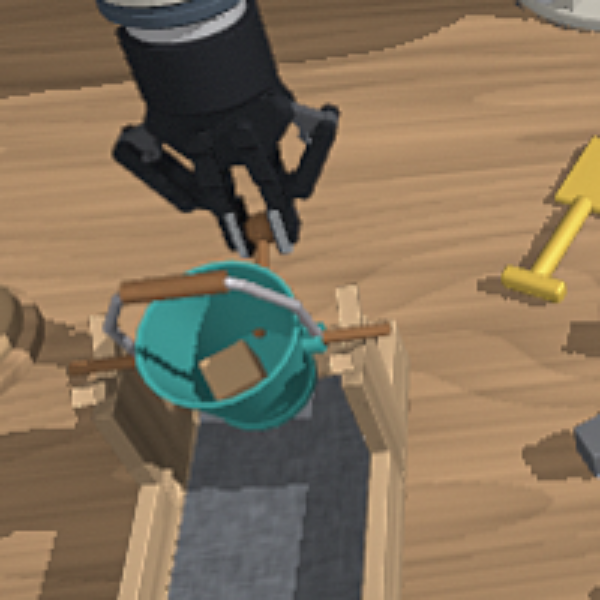

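View pics/top16.png

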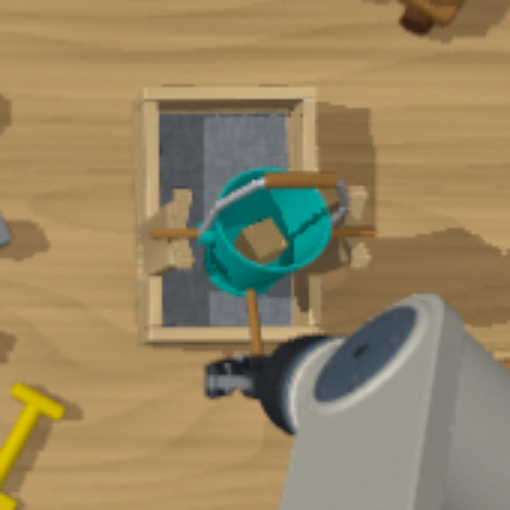

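The pins are seated again, with the pail about 16° tipped. I'll swing back to upright with the rigid hold, then re-grip with a larger tool pitch and less force.

```bash
python3 -c "
from tilt import *
g,q,th=cur()
rows([(knob(14),ori(-13)),(knob(9),ori(-17)),(knob(4),ori(-22)),(knob(1),ori(-25))],g,q)"
```

```text
t 22.15 gp [ 441.8 -258.8  125.1] theta 18.3 rad 109.7 rho -9.3 F [ 0.6 -0.  -0.8] w 17.2
[[0.03,-0.0,0.21,-0.0,0.12,-0.0],[0.03,0.0,0.24,0.0,0.13,0.0],[0.04,0.0,0.24,0.0,0.17,0.0],[0.02,0.0,0.14,0.0,0.1,-0.0]]
```

carry_out(increments=[[0.03, 0, 0.21, 0, 0.12, 0], [0.03, 0, 0.24, 0, 0.13, 0], [0.04, 0, 0.24, 0, 0.17, 0], [0.02, 0, 0.14, 0, 0.1, 0], [0, 0, 0, 0, 0, 0]])

```text
clock: 22.78
tool_pos: [459.1, -258.7, 77.6]
tcp_rot: [0.976, 0.012, 0.217, -0.003]
contact_force: [1.8, 0.5, -0.8]
grip_width: 17.2
```

carry_out(increments=[[0, 0, 0, 0, 0, 0], [0, 0, 0, 0, 0, 0], [0, 0, 0, 0, 0, 0]], hand=50, grip_force=30)

```text
clock: 23.15
tool_pos: [460.1, -259.0, 78.9]
tcp_rot: [0.976, 0.012, 0.217, -0.003]
contact_force: [-0.4, 0.2, -0.4]
grip_width: 50.0
```

```bash
python3 -c "
from tilt import *
k=knob(.5)
goto(k,-50,step=20)"
```

```text
t 23.15 gp [ 452.1 -259.2   95.9] theta 1.9 rad 106.8 rho -25.1 F [-0.4  0.2 -0.4] w 50.0
k 3
[[0.04,-0.01,0.02,-0.0,0.28,0.0],[0.04,-0.01,0.01,-0.0,0.28,0.0],[0.04,-0.01,0.01,-0.0,0.28,0.0]]
```

carry_out(increments=[[0.04, 0, 0.02, 0, 0.28, 0], [0.04, 0, 0.01, 0, 0.28, 0], [0.04, 0, 0.01, 0, 0.28, 0], [0, 0, 0, 0, 0, 0]])

```text
clock: 23.65
tool_pos: [462.1, -243.3, 75.2]
tcp_rot: [0.945, 0.017, 0.324, -0.03]
contact_force: [0.2, -0.0, 0.3]
grip_width: 49.9
```

```bash
python3 -c "
from tilt import *
goto(knob(.5),-50,step=20)
print(np.round(arm.get_state()['q'],2))
for n in ('scene','top'):
    p,d=read_camera(n);np.save(f'pics/{n}17d.npy',d)
    c=p[130:330,0:200] if n=='scene' else p[70:240,300:470]
    cv2.imwrite(f'pics/{n}17.png',cv2.resize(c,None,fx=3,fy=3)[:,:,::-1])"
```

```text
t 23.65 gp [ 450.7 -244.5   89.9] theta -0.6 rad 110.6 rho -37.8 F [ 0.2 -0.   0.3] w 49.9
k 2
[[0.06,0.18,-0.04,-0.05,0.2,-0.01],[0.07,0.19,-0.03,-0.05,0.2,-0.01]]
[-0.82  0.39  2.33  1.59  0.52 -0.76]
```

View pics/scene17.png

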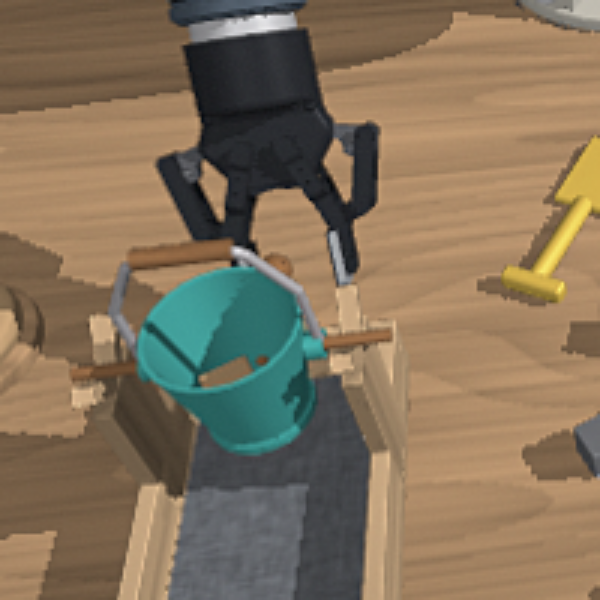

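View pics/top17.png

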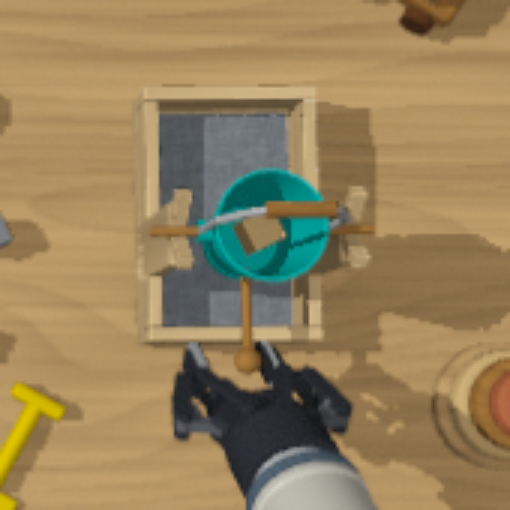

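Tilting past about −38° runs near the wrist singularity (q5 = 0.52, q4 = 1.59). I'll return to −25° and use more pitch at the far end of the swing instead.

```bash
python3 -c "
from tilt import *
g,q,th=cur();k=knob(.5)
Q=ori(-25);w=(q.inv()*Q).as_rotvec()
rows([(np.array([k[0],g[1]+(k[1]-g[1])*f,k[2]]),q*R.from_rotvec(w*f)) for f in(.33,.66,1)],g,q)"
```

```text
t 23.75 gp [ 451.4 -244.6   90.5] theta -0.5 rad 109.7 rho -37.8 F [-0.3 -0.1 -0.6] w 50.2
[[-0.02,0.12,-0.06,-0.03,-0.14,0.0],[-0.04,0.12,-0.01,-0.03,-0.14,0.0],[-0.04,0.13,-0.01,-0.03,-0.15,0.0]]
```

carry_out(increments=[[-0.02, 0.12, -0.06, -0.03, -0.14, 0], [-0.04, 0.12, -0.01, -0.03, -0.14, 0], [-0.04, 0.13, -0.01, -0.03, -0.15, 0], [0, 0, 0, 0, 0, 0]])

```text
clock: 24.25
tool_pos: [460.5, -258.7, 77.9]
tcp_rot: [0.975, 0.014, 0.22, -0.005]
contact_force: [0.2, 0.5, -0.6]
grip_width: 50.1
```

```bash
python3 -c "
from tilt import *
goto(knob(.5),-25,step=20)
print(np.round(arm.get_state()['q'],2),np.round(arm.get_state()['joint_velocities'],2))"
```

```text
t 24.25 gp [ 452.5 -259.    94.8] theta 1.3 rad 107.0 rho -25.4 F [ 0.2  0.5 -0.6] w 50.1
k 1
[[-0.07,-0.01,0.04,-0.01,-0.01,0.01]]
[-0.7   0.33  2.22  0.88  0.38  0.04] [ 0.   -0.    0.02  0.06 -0.   -0.07]
```

carry_out(increments=[[-0.05, 0, 0.04, 0, 0, 0], [0, 0, 0, 0, 0, 0], [0, 0, 0, 0, 0, 0], [0, 0, 0, 0, 0, 0]], hand=0, grip_force=30)

```text
clock: 24.75
tool_pos: [459.5, -258.4, 75.6]
tcp_rot: [0.975, 0.014, 0.221, -0.005]
contact_force: [2.3, 0.4, 0.9]
grip_width: 19.8
```

```bash
sed -i 's/^def rho.*/def rho(t): return -25+85*t\/137./' tilt.py; python3 -c "
from tilt import *
arc(138)"
```

```text
t 24.75 gp [ 451.5 -258.7   92.5] theta 0.4 rad 108.8 rho -25.5 F [2.3 0.4 0.9] w 19.8
[[-0.03,-0.0,-0.34,-0.01,-0.17,0.0],[0.01,-0.0,-0.33,-0.0,-0.14,0.0],[0.02,-0.0,-0.33,-0.0,-0.14,-0.0],[0.04,0.0,-0.33,-0.0,-0.14,0.0],[0.05,0.0,-0.32,-0.0,-0.14,-0.0]]
```

carry_out(increments=[[-0.03, 0, -0.34, -0.01, -0.17, 0], [0.01, 0, -0.33, 0, -0.14, 0], [0.02, 0, -0.33, 0, -0.14, 0], [0.04, 0, -0.33, 0, -0.14, 0]])

```text
clock: 25.25
tool_pos: [444.6, -258.0, 123.1]
tcp_rot: [0.997, 0.012, 0.077, -0.004]
contact_force: [2.9, 0.3, -2.1]
grip_width: 19.7
```

```bash
python3 -c "
from tilt import *
arc(138)
p,d=read_camera('scene');cv2.imwrite('pics/s18.png',cv2.resize(p[130:330,0:200],None,fx=3,fy=3)[:,:,::-1])"
```

```text
t 25.25 gp [ 441.8 -258.2  141.6] theta 26.9 rad 109.3 rho -8.8 F [ 2.9  0.3 -2.1] w 19.7
[[0.04,0.02,-0.33,-0.01,-0.16,-0.0],[0.06,0.0,-0.32,-0.0,-0.14,-0.0],[0.08,0.0,-0.32,-0.0,-0.14,0.0],[0.09,0.0,-0.31,-0.0,-0.14,-0.0],[0.11,0.0,-0.3,-0.0,-0.14,0.0]]
```

View pics/s18.png

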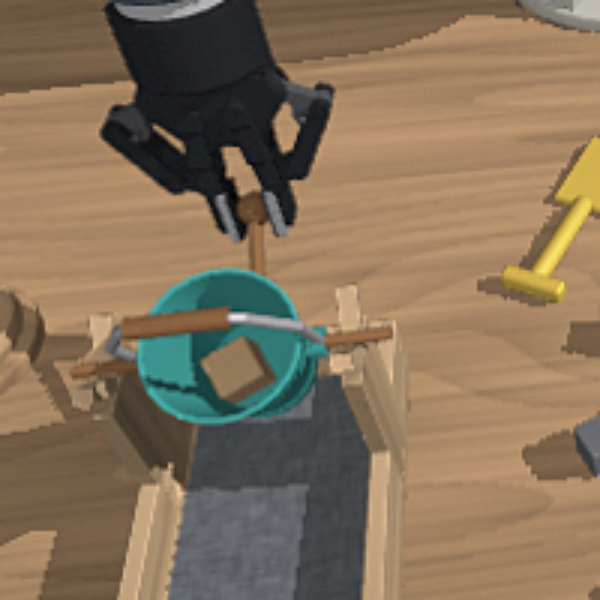

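The pins are seated and the pail is following the arc. Continuing.

carry_out(increments=[[0.04, 0.02, -0.33, -0.01, -0.16, 0], [0.06, 0, -0.32, 0, -0.14, 0], [0.08, 0, -0.32, 0, -0.14, 0], [0.09, 0, -0.31, 0, -0.14, 0]])

```text
clock: 25.8
tool_pos: [452.5, -257.4, 174.2]
tcp_rot: [0.997, 0.013, -0.08, -0.001]
contact_force: [0.7, 0.9, -2.4]
grip_width: 20.0
```

```bash
python3 -c "
from tilt import *
arc(138)"
```

```text
t 25.8 gp [ 455.5 -257.4  192.6] theta 54.7 rad 110.9 rho 9.1 F [ 0.7  0.9 -2.4] w 20.0
[[0.13,0.02,-0.29,-0.01,-0.14,0.0],[0.12,0.0,-0.3,-0.0,-0.14,-0.0],[0.13,0.0,-0.29,-0.0,-0.14,-0.0],[0.15,0.0,-0.28,-0.0,-0.14,0.0],[0.16,0.0,-0.27,-0.0,-0.14,-0.0]]
```

carry_out(increments=[[0.13, 0.02, -0.28, -0.01, -0.14, 0], [0.12, 0, -0.29, 0, -0.14, 0], [0.13, 0, -0.29, 0, -0.14, 0], [0.15, 0, -0.28, 0, -0.14, 0]])

```text
clock: 26.3
tool_pos: [481.9, -255.2, 209.7]
tcp_rot: [0.973, 0.016, -0.231, -0.002]
contact_force: [-9.5, -4.1, 9.0]
grip_width: 20.1
```

```bash
python3 -c "
from tilt import *
arc(138)
p,d=read_camera('scene');cv2.imwrite('pics/s19.png',cv2.resize(p[130:330,0:200],None,fx=3,fy=3)[:,:,::-1])"
```

```text
t 26.3 gp [ 490.3 -255.1  226.4] theta 80.2 rad 108.6 rho 26.7 F [-9.5 -4.1  9. ] w 20.1
[[0.14,0.06,-0.3,-0.02,-0.08,0.02],[0.17,0.0,-0.27,-0.0,-0.14,0.0],[0.18,0.0,-0.26,-0.0,-0.14,0.0],[0.19,0.0,-0.25,-0.0,-0.14,0.0],[0.2,0.0,-0.24,-0.0,-0.14,0.0]]
```

View pics/s19.png

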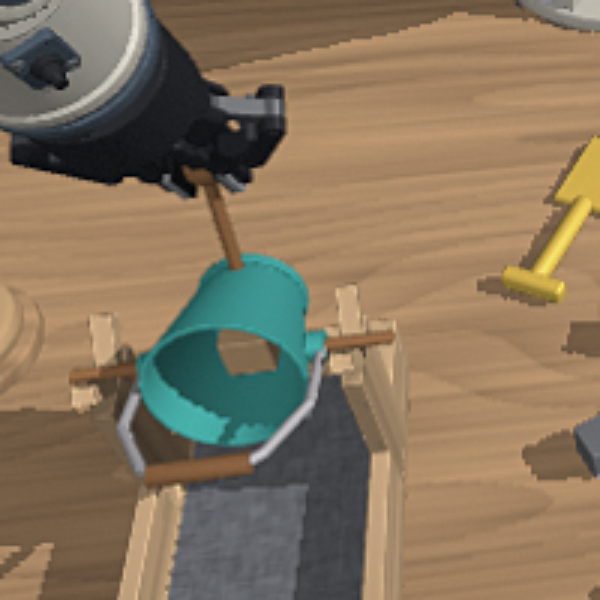

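carry_out(increments=[[0.14, 0.05, -0.31, -0.02, -0.1, 0.02], [0.17, 0, -0.27, 0, -0.14, 0], [0.18, 0, -0.26, 0, -0.14, 0]])

```text
clock: 26.72
tool_pos: [513.4, -255.1, 227.9]
tcp_rot: [0.943, 0.014, -0.333, 0.001]
contact_force: [-5.4, -2.9, 8.7]
grip_width: 19.9
```

```bash
python3 -c "
from tilt import *
arc(140)"
```

```text
t 26.73 gp [ 525.1 -254.9  242.5] theta 100.5 rad 109.2 rho 38.9 F [-5.4 -2.9  8.7] w 19.9
[[0.19,0.04,-0.26,-0.01,-0.09,0.01],[0.2,0.0,-0.24,-0.0,-0.14,-0.0],[0.21,0.0,-0.23,-0.0,-0.14,0.0],[0.22,0.0,-0.21,-0.0,-0.14,0.0],[0.23,0.0,-0.2,-0.0,-0.14,-0.0]]
```

carry_out(increments=[[0.19, 0.04, -0.28, -0.01, -0.09, 0.01], [0.2, 0, -0.25, 0, -0.14, 0], [0.21, 0, -0.23, 0, -0.14, 0]])

```text
clock: 27.1
tool_pos: [549.4, -254.9, 234.1]
tcp_rot: [0.904, 0.014, -0.428, -0.0]
contact_force: [-1.6, -0.9, 6.7]
grip_width: 19.8
```

```bash
python3 -c "
from tilt import *
arc(142)
print(np.round(arm.get_state()['q'],2))
p,d=read_camera('scene');cv2.imwrite('pics/s20.png',cv2.resize(p[130:330,0:200],None,fx=3,fy=3)[:,:,::-1])"
```

```text
t 27.1 gp [ 563.9 -254.7  246. ] theta 120.9 rad 110.3 rho 50.7 F [-1.6 -0.9  6.7] w 19.8
[[0.24,0.03,-0.21,-0.01,-0.12,0.02],[0.23,0.0,-0.2,-0.0,-0.14,0.0],[0.24,0.0,-0.19,-0.0,-0.14,0.0],[0.0,0.0,-0.0,0.0,-0.0,-0.0]]
[-0.3   0.81  1.13 -0.27  2.05  1.22]
```

View pics/s20.png

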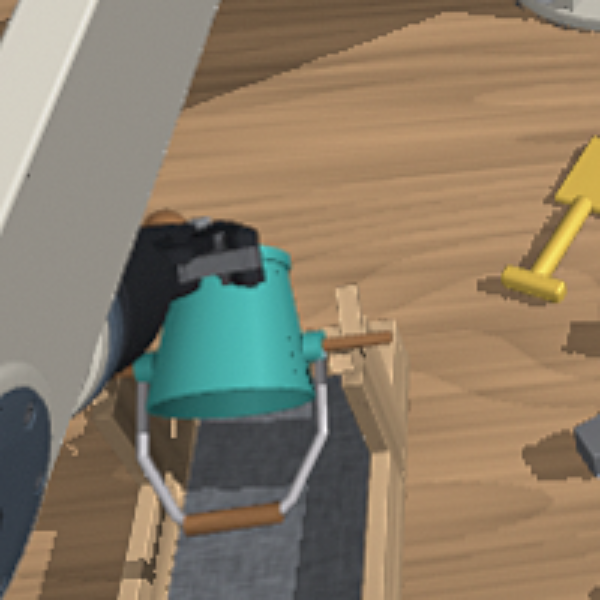

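```bash
python3 -c "
from tilt import *
for t in (100,105,110,115,120,125):
    a=np.radians(t);P=[AXX+90*np.sin(a),AXY+.8,AXZ+90*np.cos(a)];u=proj('scene',P)[0];print(t,(u[0]*3+1).round(),((u[1]-130)*3+1).round(), ((proj('scene',knob(t))[0]-[0,130])*3+1).round())
g,q,th=cur()
print(q.as_matrix()[:,2])
c=np.array([AXX,g[1],AXZ])
s=[]
for d in (8,16,24):
    Rw=R.from_rotvec(np.radians(d)*np.array([-.025,1,0]));s.append((c+Rw.apply(g-c),Rw*q))
rows(s,g,q)
"
```

```text
100 219.0 507.0 [180. 196.]
105 224.0 511.0 [176. 206.]
110 229.0 513.0 [172. 218.]
115 234.0 515.0 [169. 232.]
120 239.0 515.0 [167. 247.]
125 243.0 514.0 [165. 263.]
t 27.15 gp [ 564.8 -254.1  243.7] theta 121.5 rad 108.2 rho 51.0 F [-3.6  1.1  4.1] w 19.7
[-0.77673007 -0.01217886 -0.62971586]
[[0.23,0.0,-0.25,0.0,-0.27,0.0],[0.23,0.0,-0.25,0.0,-0.27,0.0],[0.23,0.0,-0.25,0.0,-0.27,0.0]]
```

The projection puts the knob at about 110° while the grasp point is at 121°, so the ball is lagging toward the fingertips. I'll grip hard now and finish the turn rigidly about the axle.

carry_out(increments=[[0, 0, 0, 0, 0, 0], [0, 0, 0, 0, 0, 0]], hand=0, grip_force=100)

```text
clock: 27.4
tool_pos: [548.5, -254.5, 231.0]
tcp_rot: [0.902, 0.016, -0.432, -0.003]
contact_force: [-2.7, -0.5, 8.3]
grip_width: 17.3
```

```bash
cat >> tilt.py <<'E'
def rigid(ds):
    g,q,th=cur();c=np.array([AXX,g[1],AXZ]);s=[]
    for d in ds:
        Rw=R.from_rotvec(np.radians(d)*np.array([-.025,1,0]));s.append((c+Rw.apply(g-c),Rw*q))
    rows(s,g,q)
E
python3 -c "
from tilt import *
rigid([6,12,18,24,28])"
```

```text
t 27.4 gp [ 563.1 -254.3  242.8] theta 120.7 rad 107.0 rho 51.2 F [-2.7 -0.5  8.3] w 17.3
[[0.16,0.0,-0.19,0.0,-0.2,0.0],[0.16,0.0,-0.19,0.0,-0.2,0.0],[0.16,0.0,-0.19,0.0,-0.2,0.0],[0.16,0.0,-0.19,0.0,-0.2,0.0],[0.1,0.0,-0.13,0.0,-0.13,0.0]]
```

carry_out(increments=[[0.16, 0, -0.21, 0, -0.2, 0], [0.16, 0, -0.2, 0, -0.2, 0]])

```text
clock: 27.65
tool_pos: [567.7, -254.5, 232.6]
tcp_rot: [0.852, 0.017, -0.524, -0.004]
contact_force: [-2.2, -1.6, 0.6]
grip_width: 17.3
```

```bash
python3 -c "
from tilt import *
rigid([6,12,18])
print(np.round(arm.get_state()['q'],2))
p,d=read_camera('scene');cv2.imwrite('pics/s21.png',cv2.resize(p[130:330,0:200],None,fx=3,fy=3)[:,:,::-1])"
```

```text
t 27.65 gp [ 584.4 -254.3  241. ] theta 131.9 rad 109.8 rho 63.2 F [-2.2 -1.6  0.6] w 17.3
[[0.16,0.0,-0.2,0.0,-0.2,0.0],[0.16,0.0,-0.2,0.0,-0.2,0.0],[0.16,0.0,-0.2,0.0,-0.2,0.0]]
[-0.28  0.97  0.97 -0.34  2.26  1.18]
```

View pics/s21.png

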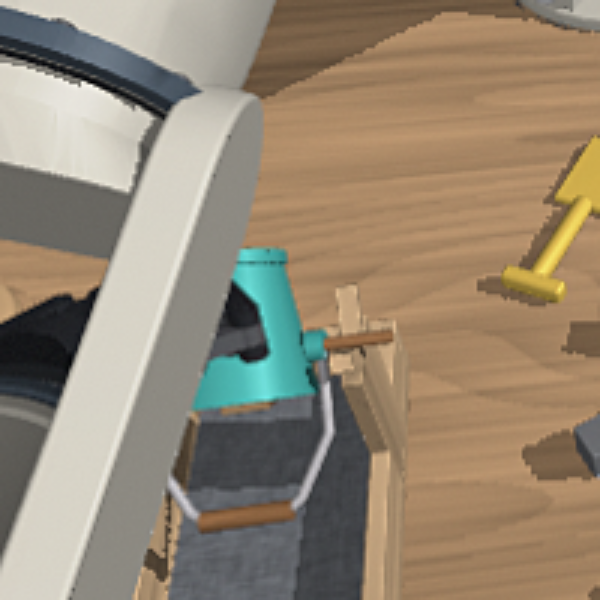

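A sliver of the cube is showing at the mouth, at (245,408). Turning further.

carry_out(increments=[[0.16, 0, -0.2, 0, -0.2, 0], [0.16, 0, -0.2, 0, -0.2, 0], [0, 0, 0, 0, 0, 0]])

```text
clock: 28.08
tool_pos: [585.7, -254.1, 221.3]
tcp_rot: [0.789, 0.02, -0.614, -0.006]
contact_force: [-3.5, -1.5, -0.7]
grip_width: 17.4
```

```bash
python3 -c "
from tilt import *
rigid([6,12])
print(np.round(arm.get_state()['q'],2))
p,d=read_camera('scene');cv2.imwrite('pics/s22.png',cv2.resize(p[130:330,0:200],None,fx=3,fy=3)[:,:,::-1])"
```

```text
t 28.07 gp [ 603.8 -253.8  225.9] theta 144.8 rad 103.9 rho 75.8 F [-3.5 -1.5 -0.7] w 17.4
[[0.15,0.0,-0.19,0.01,-0.2,0.0],[0.15,0.0,-0.19,0.01,-0.2,0.0]]
[-0.27  1.12  0.82 -0.44  2.46  1.11]
```

View pics/s22.png

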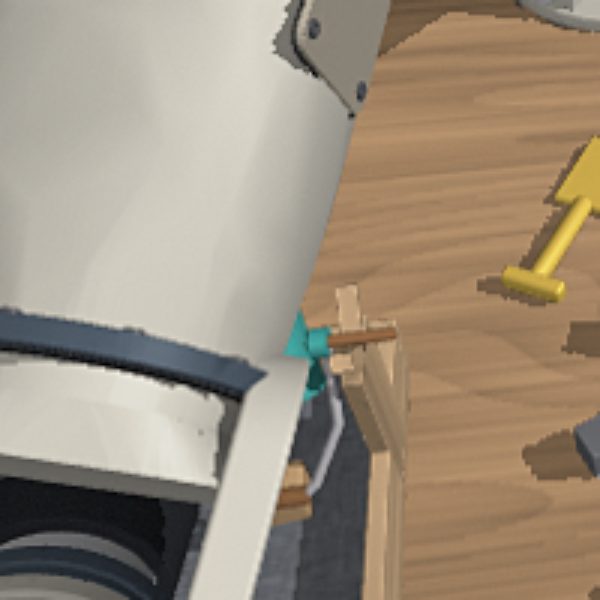

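The cube is out of the mouth, near (300,490). I'll let it settle and look again.

carry_out(increments=[[0, 0, 0, 0, 0, 0], [0, 0, 0, 0, 0, 0], [0, 0, 0, 0, 0, 0]])

```text
clock: 28.5
tool_pos: [585.0, -255.4, 225.1]
tcp_rot: [0.793, 0.02, -0.609, -0.006]
contact_force: [-3.3, -0.6, -1.7]
grip_width: 17.2
```

```bash
python3 -c "
from tilt import *
rigid([-6,-12,-18,-24,-30])
for n in('scene','top'):
    p,d=read_camera(n);c=p[130:330,0:200] if n=='scene' else p[70:240,300:470]
    cv2.imwrite(f'pics/{n}23.png',cv2.resize(c,None,fx=3,fy=3)[:,:,::-1])"
```

```text
t 28.5 gp [ 603.1 -255.1  229.9] theta 143.3 rad 107.1 rho 75.1 F [-3.3 -0.6 -1.7] w 17.2
[[-0.14,-0.0,0.21,-0.01,0.2,-0.0],[-0.14,-0.0,0.21,-0.01,0.2,-0.0],[-0.14,-0.0,0.21,-0.01,0.2,-0.0],[-0.14,-0.0,0.21,-0.01,0.2,-0.0],[-0.14,-0.0,0.21,-0.01,0.2,-0.0]]
```

View pics/scene23.png

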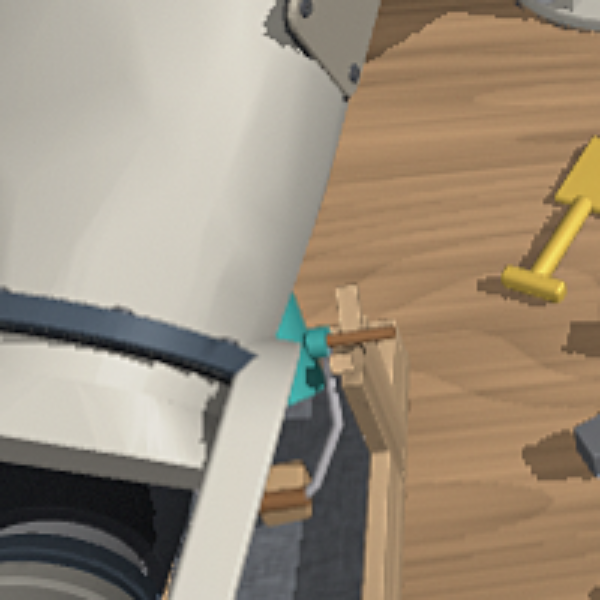

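View pics/top23.png

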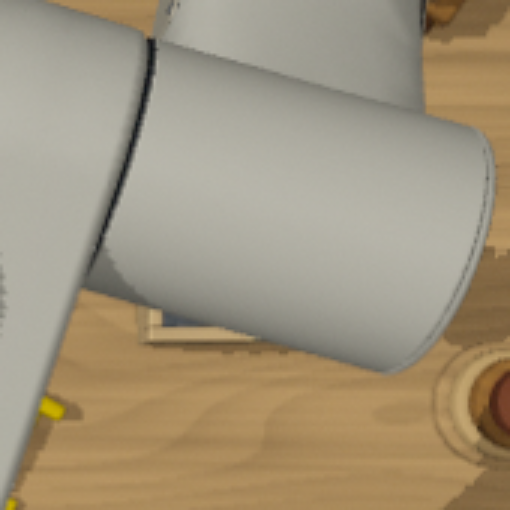

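The cube lies on the bin floor at (285,490), seen past the bail bar. Swinging back.

carry_out(increments=[[-0.14, 0, 0.21, 0, 0.2, 0], [-0.14, 0, 0.21, 0, 0.2, 0], [-0.14, 0, 0.21, 0, 0.2, 0], [-0.14, 0, 0.21, 0, 0.2, 0]])

```text
clock: 29.1
tool_pos: [545.2, -255.4, 229.7]
tcp_rot: [0.904, 0.018, -0.427, -0.01]
contact_force: [-1.5, -1.2, -0.6]
grip_width: 17.1
```

```bash
python3 -c "
from tilt import *
rigid([-7,-14,-21,-28,-35])"
```

```text
t 29.1 gp [ 559.7 -255.5  241.6] theta 118.9 rad 105.6 rho 50.6 F [-1.5 -1.2 -0.6] w 17.1
[[-0.15,0.0,0.24,-0.01,0.23,-0.01],[-0.15,0.0,0.24,-0.01,0.23,-0.01],[-0.15,0.0,0.24,-0.01,0.23,-0.01],[-0.15,0.0,0.24,-0.01,0.23,-0.01],[-0.15,0.0,0.24,-0.01,0.23,-0.01]]
```

carry_out(increments=[[-0.15, 0, 0.22, -0.01, 0.23, -0.01], [-0.15, 0, 0.23, -0.01, 0.23, -0.01], [-0.15, 0, 0.24, -0.01, 0.23, -0.01], [-0.15, 0, 0.24, -0.01, 0.23, -0.01]])

```text
clock: 29.6
tool_pos: [503.0, -256.1, 218.4]
tcp_rot: [0.981, 0.029, -0.189, -0.008]
contact_force: [-1.7, -1.1, -1.4]
grip_width: 17.2
```

```bash
python3 -c "
from tilt import *
rigid([-7,-14,-21,-28,-35])
p,d=read_camera('scene');cv2.imwrite('pics/s24.png',cv2.resize(p[130:330,0:200],None,fx=3,fy=3)[:,:,::-1])"
```

```text
t 29.6 gp [ 510.  -256.2  235.7] theta 91.8 rad 107.5 rho 21.9 F [-1.7 -1.1 -1.4] w 17.2
[[-0.16,-0.0,0.24,-0.01,0.23,-0.0],[-0.16,-0.0,0.24,-0.01,0.23,-0.0],[-0.16,-0.0,0.24,-0.01,0.23,-0.0],[-0.16,-0.0,0.24,-0.01,0.23,-0.0],[-0.16,-0.0,0.24,-0.01,0.23,-0.0]]
```

View pics/s24.png

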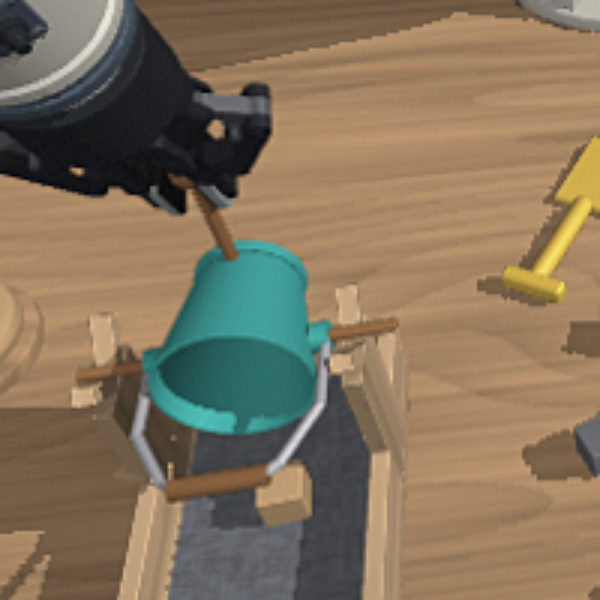

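The cube rests on the bin floor at (285,495) and the pail is empty. The +y pin rides a few mm high, so I'll soften the grip to let it settle, then continue back.

carry_out(increments=[[-0.16, 0, 0.24, -0.01, 0.2, 0], [-0.16, 0, 0.24, -0.01, 0.2, 0]], hand=0, grip_force=30)

```text
clock: 29.9
tool_pos: [483.5, -256.6, 205.7]
tcp_rot: [0.996, 0.029, -0.079, -0.005]
contact_force: [-0.4, 0.5, -1.2]
grip_width: 17.2
```

```bash
python3 -c "
from tilt import *
rigid([-7,-14,-21,-28,-35])
p,d=read_camera('scene');cv2.imwrite('pics/s25.png',cv2.resize(p[130:330,0:200],None,fx=3,fy=3)[:,:,::-1])"
```

```text
t 29.9 gp [ 486.4 -256.7  224.2] theta 77.9 rad 109.0 rho 9.1 F [-0.4  0.5 -1.2] w 17.2
[[-0.16,-0.0,0.25,-0.01,0.23,-0.0],[-0.16,-0.0,0.25,-0.01,0.23,-0.0],[-0.16,-0.0,0.25,-0.01,0.23,-0.0],[-0.16,-0.0,0.25,-0.01,0.23,-0.0],[-0.16,-0.0,0.25,-0.01,0.23,-0.0]]
```

View pics/s25.png

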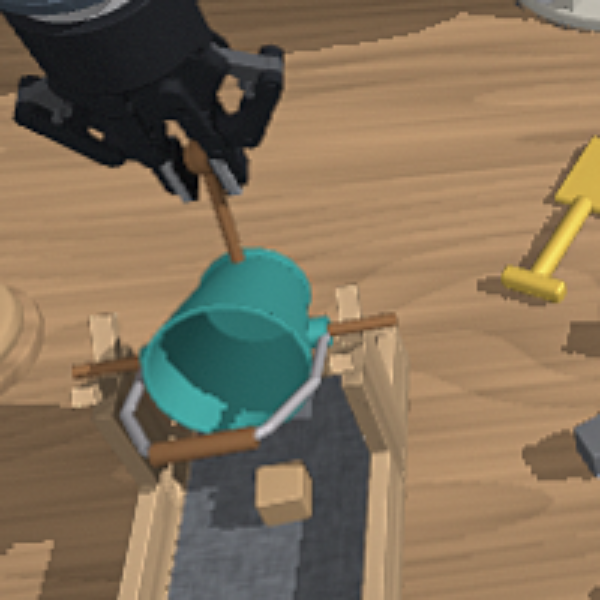

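```bash
sed -i 's/^def rho.*/def rho(t): return -22+31*t\/78./' tilt.py; python3 -c "
from tilt import *
arc(1,dstep=7)"
```

```text
t 29.95 gp [ 483.6 -256.3  223.6] theta 76.5 rad 110.2 rho 9.0 F [-4.5 -0.1 -2.8] w 17.0
[[-0.18,0.04,0.27,-0.02,0.11,0.06],[-0.17,-0.0,0.27,0.0,0.09,-0.0],[-0.15,-0.0,0.28,0.0,0.09,0.0],[-0.13,-0.0,0.3,0.0,0.09,0.0],[-0.11,-0.0,0.31,0.0,0.09,0.0]]
```

carry_out(increments=[[-0.15, 0.02, 0.27, -0.02, 0.11, 0.05], [-0.17, 0, 0.27, 0, 0.09, 0], [-0.15, 0, 0.28, 0, 0.09, 0]], hand=19, grip_force=20)

```text
clock: 30.32
tool_pos: [460.7, -258.1, 176.4]
tcp_rot: [1.0, 0.016, 0.001, 0.0]
contact_force: [1.3, 0.2, 0.6]
grip_width: 19.3
```

```bash
python3 -c "
from tilt import *
arc(1,dstep=7)
p,d=read_camera('scene');cv2.imwrite('pics/s26.png',cv2.resize(p[130:330,0:200],None,fx=3,fy=3)[:,:,::-1])"
```

```text
t 30.32 gp [ 460.6 -258.1  195.1] theta 57.2 rad 107.8 rho -0.1 F [1.3 0.2 0.6] w 19.3
[[-0.19,0.0,0.26,0.0,0.06,0.01],[-0.12,-0.0,0.3,0.0,0.09,-0.0],[-0.09,-0.0,0.31,0.0,0.09,-0.0],[-0.07,-0.0,0.32,0.0,0.09,0.0],[-0.05,-0.0,0.33,0.0,0.09,0.0]]
```

View pics/s26.png

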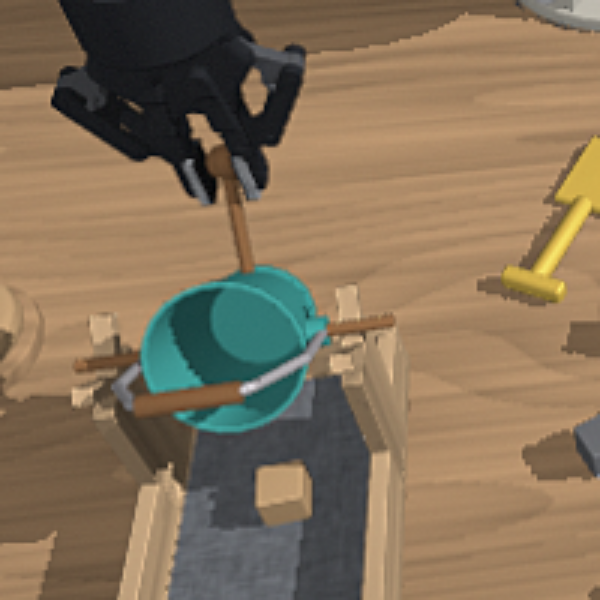

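carry_out(increments=[[-0.13, 0, 0.28, 0, 0.06, 0.01], [-0.1, 0, 0.3, 0, 0.09, 0], [-0.08, 0, 0.31, 0, 0.09, 0], [-0.06, 0, 0.32, 0, 0.09, 0]])

```text
clock: 30.88
tool_pos: [452.6, -259.0, 129.1]
tcp_rot: [0.996, 0.014, 0.091, -0.001]
contact_force: [0.4, 2.8, -0.1]
grip_width: 19.0
```

```bash
python3 -c "
from tilt import *
arc(1,dstep=7)
p,d=read_camera('scene');cv2.imwrite('pics/s27.png',cv2.resize(p[130:330,0:200],None,fx=3,fy=3)[:,:,::-1])"
```

```text
t 30.88 gp [ 449.2 -259.1  147.5] theta 30.4 rad 102.4 rho -10.5 F [ 0.4  2.8 -0.1] w 19.0
[[-0.23,-0.02,0.27,0.0,0.07,0.01],[-0.03,0.0,0.33,0.0,0.09,-0.0],[-0.0,0.0,0.33,0.0,0.09,-0.0],[0.02,0.0,0.33,0.0,0.09,-0.0],[0.01,0.0,0.07,0.0,0.02,0.0]]
```

View pics/s27.png

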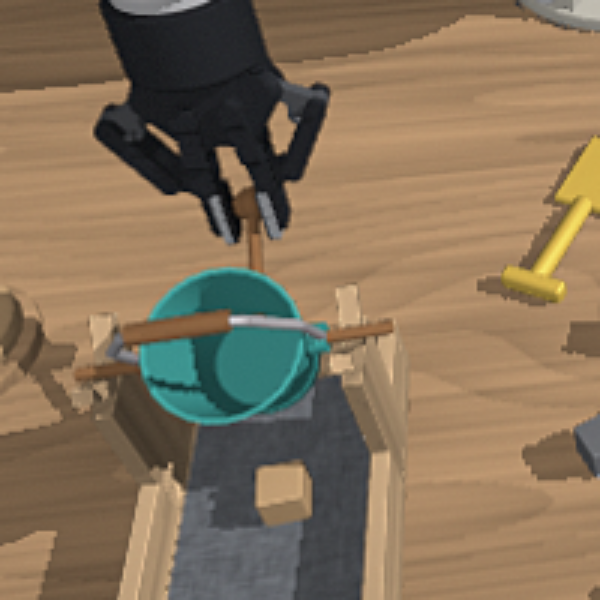

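The pail is coming back upright with its pins near the seat. I'll keep lowering.

carry_out(increments=[[-0.05, 0, 0.3, 0, 0.07, 0], [-0.03, 0, 0.32, 0, 0.09, 0], [0, 0, 0.32, 0, 0.09, 0], [0.02, 0, 0.3, 0, 0.09, 0]])

```text
clock: 31.42
tool_pos: [468.4, -258.9, 82.1]
tcp_rot: [0.983, 0.016, 0.184, -0.003]
contact_force: [4.6, 4.8, 2.6]
grip_width: 19.2
```

```bash
python3 -c "
from tilt import *
arc(1,dstep=7)
p,d=read_camera('scene');cv2.imwrite('pics/s28.png',cv2.resize(p[130:330,0:200],None,fx=3,fy=3)[:,:,::-1])"
```

```text
t 31.43 gp [ 461.6 -259.1   99.6] theta 1.8 rad 96.7 rho -21.1 F [4.6 4.8 2.6] w 19.2
[[-0.32,-0.02,0.05,-0.01,0.01,0.01]]
```

View pics/s28.png

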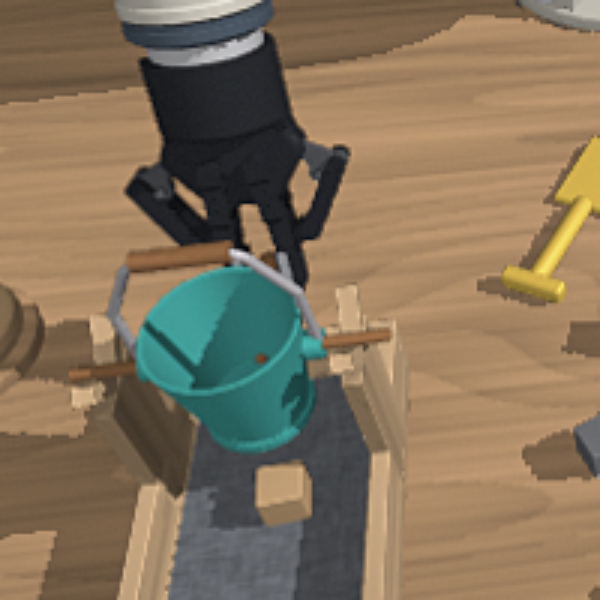

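The pail is upright and seated. Opening and backing off along the tool axis.

carry_out(increments=[[0, 0, 0, 0, 0, 0], [0, 0, 0, 0, 0, 0], [0, 0, 0, 0, 0, 0]], hand=55)

```text
clock: 31.85
tool_pos: [470.5, -258.6, 82.0]
tcp_rot: [0.983, 0.017, 0.184, -0.004]
contact_force: [-0.5, -0.3, 0.2]
grip_width: 55.1
```

carry_out(increments=[[-0.1, 0, -0.3, 0, 0, 0], [-0.1, 0, -0.6, 0, 0, 0], [0, 0, -0.8, 0, 0, 0], [0, 0, -0.8, 0, 0, 0], [0, 0, -0.8, 0, 0, 0]])

```text
clock: 32.48
tool_pos: [411.0, -259.7, 206.0]
tcp_rot: [0.983, 0.018, 0.182, -0.005]
contact_force: [-0.3, -1.1, 0.1]
grip_width: 54.7
```

carry_out(increments=[[0, 0, -0.8, 0, 0, 0], [0, 0, -0.3, 0, 0, 0], [0, 0, 0, 0, 0, 0], [0, 0, 0, 0, 0, 0], [0, 0, 0, 0, 0, 0]])

```text
clock: 33.1
tool_pos: [392.8, -260.4, 249.7]
tcp_rot: [0.983, 0.017, 0.182, -0.004]
contact_force: [0.7, -0.0, -0.1]
grip_width: 55.1
```

```bash
python3 -c "
from tilt import *
cur()
for n in('scene','top'):
    p,d=read_camera(n);np.save(f'pics/{n}29d.npy',d);c=p[130:330,0:200] if n=='scene' else p[70:240,300:470]
    cv2.imwrite(f'pics/{n}29.png',cv2.resize(c,None,fx=3,fy=3)[:,:,::-1])"
```

```text
t 33.1 gp [ 386.2 -260.7  267.1] theta 62.6 rad 210.4 rho -20.9 F [ 0.7 -0.  -0.1] w 55.1
```

View pics/scene29.png

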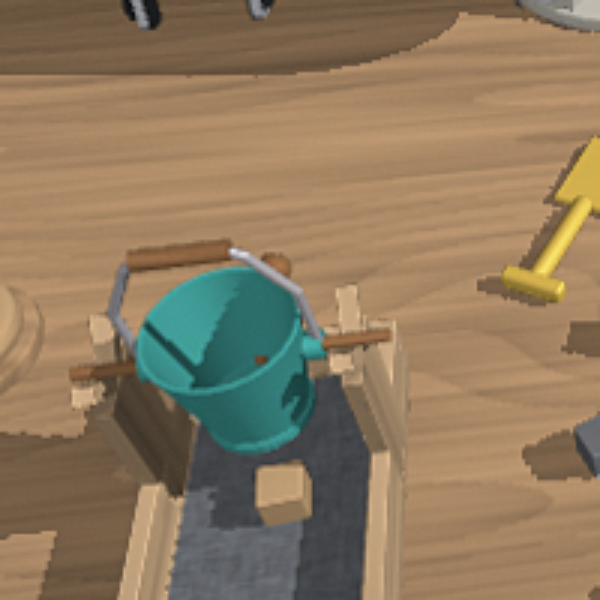

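View pics/top29.png

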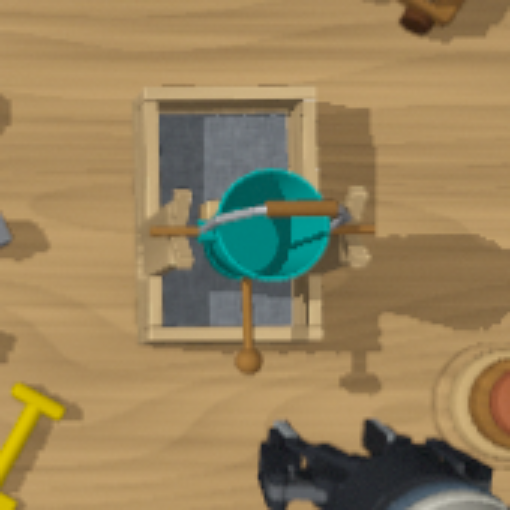

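The pail hangs upright and empty, and the cube is on the bin floor. I'll wait a second, check it is still, and hand in.

carry_out(increments=[[0, 0, 0, 0, 0, 0], [0, 0, 0, 0, 0, 0], [0, 0, 0, 0, 0, 0], [0, 0, 0, 0, 0, 0], [0, 0, 0, 0, 0, 0]])

```text
clock: 33.83
tool_pos: [392.9, -260.2, 248.8]
tcp_rot: [0.983, 0.017, 0.181, -0.004]
contact_force: [-0.7, 0.0, -0.5]
grip_width: 55.3
```

```bash
python3 -c "
from tilt import *
t=lambda x,y:(300+(x-1)/3,70+(y-1)/3)
s=lambda x,y:((x-1)/3,130+(y-1)/3)
print('pins',tri(t(150,231),s(389,335))[0].round(1),tri(t(375,230),s(70,373))[0].round(1))
print('cube top at z~35',ray('scene',s(280,478),35).round(1))
p1,_=read_camera('scene');a,_=read_camera('top');p2,_=read_camera('scene')
D=np.abs(p1.astype(int)-p2).max(2)[130:330,0:140];print('changed px',(D>40).sum())
for n,d in(('top',np.load('pics/top29d.npy')),('scene',np.load('pics/scene29d.npy'))):
    W=cloud(n,d);m=(W[...,2]>70)&(W[...,2]<125)&(np.hypot(W[...,0]-450,W[...,1]+260)<13);print('knob max z',W[m][:,2].max().round(1))
print(arm.get_state()['contact_force']); print(arm.job_done())"
```

```text
pins [ 549.2 -168.5  136.4] [ 551.9 -344.2  137.6]
cube top at z~35 [ 573.2 -255.3   35. ]
changed px 0
knob max z 103.1
knob max z 105.1
[-0.83751366 -0.70316469  0.46036473]
the job is handed in; nothing more can be done
None
```

I hung the pail in the forks by its bail, tipped it by the knob so the cube fell into the bin, then swung it back and let go. The job was handed in at about 34 s on the robot clock.

**Tipping took three tries:**
- **First, about 25 N:** the ball slipped out of the fingers near 140° and the pail swung back with the cube still inside.
- **Second, 100 N:** the ball could not turn in the fingers, so the pail rose about 37 mm out of the forks. I lowered it straight back into the seat.
- **Third:** I started with a soft grip while tilting the tool, then gripped hard for the last part. The pail reached an estimated 134° and the cube fell out. On the way back the axle rode a few millimetres high until I eased the grip.

**Last checks before hand-in:**
- **Pail position:** the axle was at about x 550.6, y −256.3, z 137 mm. I measured the seat at 551.5, −258, 135, so it is within about 2 mm.
- **Pail attitude:** it was upright, and nothing in the bin area changed between two pictures about 0.1 s apart.
- **Cube:** it was lying on the bin floor at about x 573, y −255 mm, judged from one view.
- **Arm:** the gripper was open, well clear of everything, with no contact force beyond sensor noise.

**Not confirmed:**
- The exact tip angle was estimated from the tool pose and pictures.
- I did not measure the other bucket again at the end. I only worked near it while lifting the pail and saw no sign of it moving.
- The job report gave no verdict.

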